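# Upturn the sample cup on its drying peg and hold the loupe over its window

### The job

Take the metal sample cup out of its draining cradle, lower it upside down over the drying peg on the black stage until its rim rests on the metal ring (do not drop it), and let go of it. Then pick the loupe up by its handle and hold it level with the lens centred over the window in the cup's upturned bottom, the middle of the lens at the height shown by the pointer on the gauge post; the lens must not touch the cup. Finish while still holding the loupe there, in the air and at rest, and leave the gauge and everything else on the table where it is.

Things in the scene. Friction and masses are not known exactly. Their poses are not given: they have to be found in the camera images.
- cup_center (a point): centre of the loose sample cup, a plain straight steel cup: 40 mm outside diameter, 80 mm long, 34 mm bore, 74 mm deep inside, about 90 g. This point is on its axis, 40 mm from either end; its z axis runs along the cup from the closed bottom towards the open mouth. At the start the cup lies in the draining cradle, mouth pointing away from the robot and 25 degrees below level, with its sides free for fingers; the lowest part of the mouth's rim leans on the cradle's lip
- cup_window (a point): centre of the outer face of the cup's closed bottom, with a 29 mm glass window flush in it; axes as cup_center; 80 mm above the ring when the cup stands inverted on the peg
- cup_mouth (a point): centre of the cup's open mouth, in the plane of the rim; axes as cup_center
- cradle: fixed draining cradle for the cup: grey base 130 x 60 x 8 mm, two inclined 8 mm steel rods 28 mm apart, 105 mm tall at most with the cup in it. Origin under the centre of its base (the cup's centre lies 67 mm above it), x along the cup's mouth direction, z up. It stands to the left or to the right of the stage, the loupe's rest on the other side
- peg_foot (a point): foot of the drying peg, on its axis, at the top face of the flat 110 mm metal ring on the black stage (180 x 180 mm plate), 15 mm above the table; z up, x towards the gauge post. The peg is 20 mm in diameter with a domed tip 52 mm above this point. The cup's rim stands on the ring here. The gauge post (10 mm thick, 192 mm tall) stands 78 mm from here along x, on the side away from the robot
- mark (a point): tip of the pointer on the gauge post's collar (collar 24 mm in diameter, pointer 10 mm thick); it points at the peg's axis and ends 48 mm from it; its height, 40 to 90 mm above the inverted cup's window, is the focal height. The collar is held by friction and is not to be moved
- loupe_grip (a point): the place to hold the loose loupe: middle of its black handle's 14 mm wide, 16 mm high section; the handle runs along x, from 54 mm behind this point to the ring of the lens (46 mm ahead). x points to the lens, z up out of the lens's upper face. About 120 g. At the start it lies level on its rest with this point 53 mm above the table, lens away from the robot
- lens (a point): centre of the loupe's lens, half-way through its thickness: 75 mm from loupe_grip along x at the same height; the metal ring round the lens is 60 mm in diameter and 16 mm high; axes as loupe_grip
- rest: fixed grey rest of the loupe: base 190 x 60 x 8 mm, two upright blocks 45 mm tall which carry the loupe at 45 mm behind and 52 mm ahead of its grip point, free between them. Origin on the table under the grip point, x along the handle to the lens
- objective_a: bystander: slim microscope objective, 32 mm across, 47 mm tall; origin under its centre
- objective_b: bystander: wider, lower microscope objective, 37 mm across, 35 mm tall; origin under its centre
- dish: bystander: clear round dish, 60 mm across, 14 mm tall; origin under its centre
- cleaner: bystander: amber bottle, 44 mm across, 100 mm tall; origin under its centre
- adapter_ring: bystander: metal ring, 56 mm across, 14 mm tall; origin under its centre
- canister: bystander: clear jar with black cap, 48 mm across, 60 mm tall; origin under its centre
Mind the look-alikes: they are no part of the job. What is shaped like the cradle but pink or yellow is not meant.

How it is judged:
On the way, in this order (a step that is already met when the one before it is completed fails the run):
1. the cup stands upside down on the peg, rim on the ring, let go (horizontal distance between each of cup_window, cup_mouth and peg_foot below 0.011 m and z of cup_mouth in the frame of peg_foot below 0.005 m and angle between cup_center's own z axis and vertical above 3.04 rad and contact force between the fingers and cup below 0.05 N and linear speed of cup below 0.03 m/s), for 0.3 s.
2. the loupe is gripped and lifted off its rest (contact force between the fingers and loupe above 1 N and contact force between loupe and rest below 0.01 N and height (world z) of lens above 0.075 m), for 0.2 s.
At the end, for the whole second after the job is handed in: The cup stands upside down on the peg, rim on the ring (within 5 mm), upright within 0.1 rad, not touched. The loupe is held by the fingers alone, at rest, level within 0.10 rad, its lens centre within 10 mm sideways of the cup window's centre and within 6 mm of the pointer's height (all of step 1 and horizontal distance between lens and cup_window below 0.01 m and z of lens in the frame of mark between -0.006 and 0.006 m and angle between lens's own z axis and vertical below 0.1 rad and contact force between the fingers and loupe above 1 N and contact force between loupe and cup below 0.01 N and contact force between loupe and rest below 0.01 N and contact force between loupe and cradle below 0.01 N and contact force between loupe and stage below 0.01 N and linear speed of loupe below 0.03 m/s); the arm keeps its last pose, push and grip.
It fails at once if the cup is dropped (falls freely, more than about 12 mm) (contact force between the fingers and cup below 0.01 N and linear speed of cup above 0.5 m/s).
It fails at once if the loupe knocks against the cup (contact force between loupe and cup above 0.5 N).
It fails at once if the gauge pointer is shifted by more than 5 mm (distance of mark from where it was at the start of the episode above 0.005 m).
It fails at once if a bystander is pushed more than 25 mm (distance of any of objective_a, objective_b, dish, cleaner, adapter_ring, canister from where it was at the start of the episode above 0.025 m).
It also fails if it takes over 58 s, if anything falls off the work surface, if the arm or the gripper's body presses on something with over 40 N, if the wrist force passes 120 N, or if a joint passes its speed limit or range.

### The arm

A 6-joint arm with a two-finger parallel gripper is mounted at the origin on the work surface. World frame = base frame: x ahead of the robot, y to its left, z up, the work surface at z = 0. Lengths are in m, angles in rad, forces in N, time in s.
With the tool pointing down it reaches from about 0.375 to 0.975 m from the base axis. Payload 3.8 kg.
Tool frame: the origin (TCP) lies midway between the tips of the shut fingers; the grasp point (between the pads) lies 19 mm behind it; z points along the fingers, y is the direction in which the jaws open and shut (so a half turn about z gives the same grasp; the last joint's range is limited). The gripper opens to 85 mm and grips with 20 to 120 N. Pads are 22 mm wide; open, the fingers measure 114 mm over their backs; the gripper's body (76 mm by 85 mm) begins 54 mm behind the grasp point. The pads swing forward as they close: fully open they stand 13 mm farther back than shut.
Start: joints at [-0.037, 0.264, 1.604, -0, 1.274, -0.037], TCP at [0.675, -0, 0.194] pointing down, gripper open.
Joint ranges: [-2.63, 2.63], [-0.94, 2.18], [0.31, 2.57], [-1.31, 4.45], [0, 2.66], [-2.55, 2.55]. Speed limits (rad/s): [2.57, 2.57, 3.14, 3.14, 3.14, 3.14].

### API

Orientations are given as a rotation vector (axis times angle).
In Python, from bench import * gives the robot as it stands. The module is installed in compiled form; this text tells all that it offers.
- The arm moves only by the shell command python3 -m inch 'ROWS' [FORCE]. ROWS is JSON, a list of rows, each a list of 3 entries, a list of its own where there are three numbers: the shift along the tool's x, y, z in mm, then the turn, a rotation vector about the tool's x, y, z in rad, then the opening, from 0 (shut) to 1 (fully open). In form: [[[x, y, z], [ax, ay, az], fingers], ...]. A call has 1 to 20 rows; each row is the pose to reach, as a shift and turn from the pose measured when the call began, along the tool's axes at that moment; what a row does not reach only later rows make up. A row lasts 1/8 s, in which the tool goes at most 62.5 mm and 10.7 degrees, less where a joint would pass 70% of its speed; a pose out of reach is approached as far as the arm can. A call with a gripper value outside its range is refused whole. The fingers move at their own pace and stop on an object; FORCE is the grip in N (left out, the last holds). Time passes only in rows, so rows that repeat a pose let the fingers close. It gives the time, the measured TCP pose, the force and the opening at its end, in the units of the state.
- get_obs(): the state, without advancing time (a new reading comes with each control period).
- snapshot(name): name is "scene" or "side" or "wrist"; returns (picture, depth): 480x640x3 uint8, red, green, blue; 480x640 float32, m along the optical axis (not along the pixel's ray), 0 where there is no reading.
- camera_params(name): a dict with "fovy" (degrees; the focal length in pixels is half the picture's height over the tangent of half this angle, whatever the lens; pixels are square), "cx", "cy" (the principal point, pixels), "T" (4x4, takes a point from camera to world coordinates). Camera axes: x right, y up, looking along -z (the intrinsics and any distortion apply to the point x, -y, -z); pixel columns grow to the right and rows downward; lengths in m; the calibration is good to about 2 mm. The wrist camera is an equidistant fisheye: a pixel r from the principal point sees the ray r / f radians off the axis. A picture is of the moment at which its call begins: read the wrist's pose just before it. camera_params takes no time and is no camera call; for the wrist camera it gives the pose at the moment of the call.
- hand_in(): hands the job in, once; it reports no verdict.
The state is a dict: "time_s": time; "joint_pos": joint angles; "qd": joint speeds; "tau": joint torques, N m; "eef_pos": TCP position; "orientation": TCP orientation; "wrist_force": force on the tool from outside, world axes, zero at the start; "moment": the same for the moment, N m; "finger_gap": finger opening in m.
Only numpy, scipy, OpenCV 4.12 (cv2) and the standard library are available. Lean on these libraries where they do the work, as an engineer would, in place of code of your own. Each camera call takes 0.05 s, during which the arm holds its last target.

## Working session

There is one attempt and no reset: what is moved stays moved. The work goes in short steps, Python scripts to look and compute and a shell command to move; the robot and the scene stay as the last step left them, time stands still between calls to the robot, and variables do not carry over. Pictures are saved under pics/ and viewed, and the job is handed in when it is done.

```bash
mkdir -p pics; cat > h.py <<'E'
import numpy as np, cv2
from bench import *
from scipy.spatial.transform import Rotation as R
def snap(n,fn):
    p=camera_params(n); im,d=snapshot(n)
    cv2.imwrite('pics/'+fn+'.png',im[:,:,::-1]); np.savez('pics/'+fn+'.npz',im=im,d=d,T=p['T'],f=240/np.tan(np.radians(p['fovy']/2)),cx=p['cx'],cy=p['cy'],n=n)
    return im,d,p
def cloud(fn):
    z=np.load('pics/'+fn+'.npz'); d=z['d']; v,u=np.mgrid[:480,:640].astype(float)
    x=(u-z['cx'])/z['f']; y=(v-z['cy'])/z['f']
    if str(z['n'])=='wrist':
        r=np.hypot(x,y); k=np.where(r>1e-9,np.tan(np.minimum(r,1.5))/np.maximum(r,1e-9),1); x=x*k;y=y*k
    P=np.stack([x*d,-y*d,-d],-1)@z['T'][:3,:3].T+z['T'][:3,3]
    P[d<=0]=np.nan
    return P,z['im']
E
python3 - <<'E'
from h import *
for n in ['scene','side','wrist']:
    im,d,p=snap(n,n+'0'); print(n,p['fovy'],p['cx'],p['cy'],p['T'][:3,3],{k:v for k,v in p.items() if k not in('T',)})
print(get_obs())
E
```

```text
scene 52.331417583036156 312.70748150026293 239.61627782035814 [ 1.23362542 -0.28062366  0.75914487] {'fovy': 52.331417583036156, 'cx': 312.70748150026293, 'cy': 239.61627782035814}
side 55.743013030102475 316.5445656233736 236.92479101408045 [0.34653333 0.96354573 0.93022064] {'fovy': 55.743013030102475, 'cx': 316.5445656233736, 'cy': 236.92479101408045}
wrist 65.70646984690485 315.57367113013936 239.10377306620563 [0.67473212 0.08010711 0.37233079] {'fovy': 65.70646984690485, 'cx': 315.57367113013936, 'cy': 239.10377306620563}
{'time_s': 0.15, 'joint_pos': array([-3.69127649e-02,  2.64602238e-01,  1.60500517e+00,  1.94205961e-05,
        1.27368843e+00, -3.69054678e-02]), 'qd': array([ 0.00222947, -0.0024947 , -0.00449242,  0.00175483, -0.00035889,
        0.00060784]), 'tau': array([-4.44535381e-04, -5.15905774e+01, -3.67958951e+01, -2.06692371e-04,
        8.09489022e-03,  2.50629785e-05]), 'eef_pos': array([6.74403463e-01, 1.87166494e-05, 1.93062935e-01]), 'orientation': array([-2.22056417e+00, -2.22053530e+00,  1.79857502e-03]), 'wrist_force': array([ 0.46076229,  0.98449875, -0.17000411]), 'moment': array([-0.00990117, -0.01702701, -0.03822041]), 'finger_gap': 0.08557800323046282}
```

View pics/scene0.png

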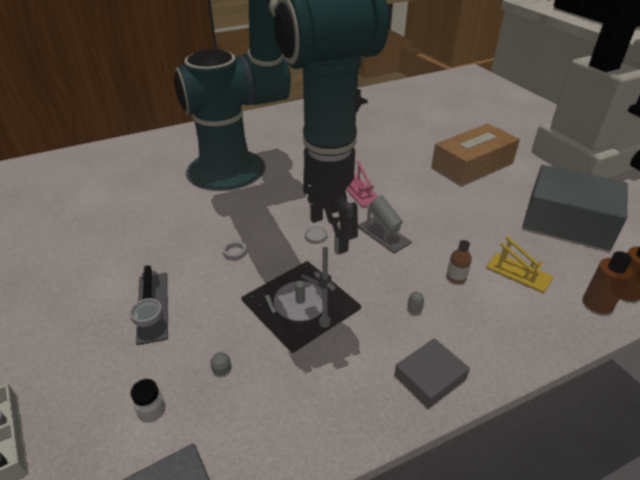

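View pics/side0.png

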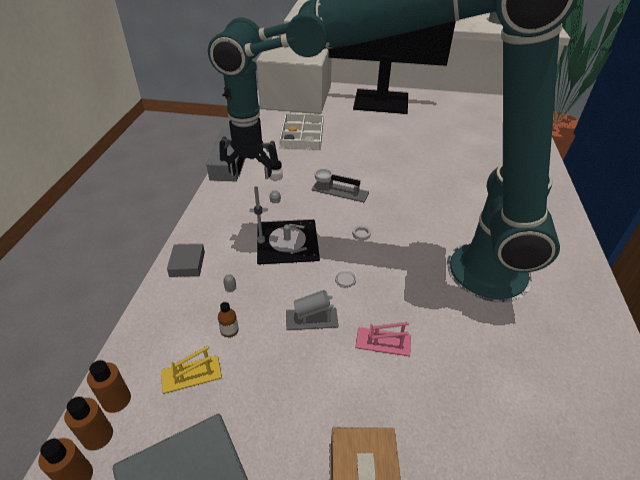

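View pics/wrist0.png

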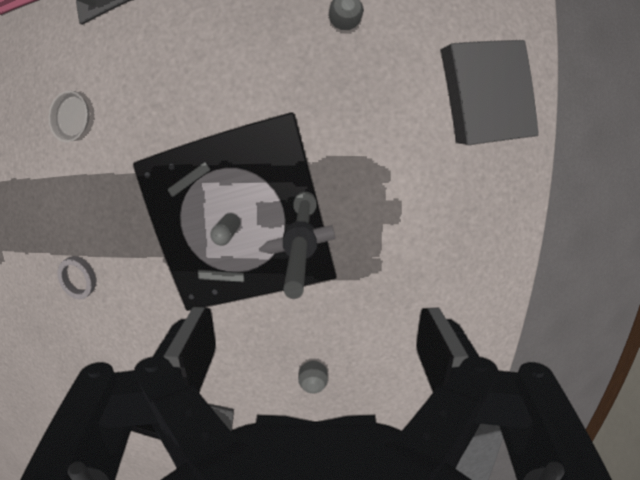

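Scene: the grey cradle holding the cup is at (385,220), with an empty pink look-alike at (362,188) and a yellow one at (520,265). The loupe on its rest is at (148,312). The stage, peg and gauge are at (302,300), and the bystanders sit around them. In the side view the cup is at (312,305) and the loupe at (340,185). I choose the grey cradle that holds the cup.

```bash
python3 - <<'E'
from h import *
for fn,pts in [('scene0',dict(cup=(383,215),mouth=(372,212),loupeh=(149,285),lens=(147,313),peg=(300,290),post=(325,250),objA=(416,300),objB=(220,362),can=(146,395),clean=(460,262),dish=(316,234),ring=(228,251))),('side0',dict(cup=(312,305),lens=(323,176),handle=(346,184),peg=(286,238),post=(257,190),coll=(258,210),clean=(228,318)))]:
    P,im=cloud(fn)
    for k,(u,v) in pts.items():
        print(fn,k,np.round(np.nanmedian(P[v-1:v+2,u-1:u+2].reshape(-1,3),0),3))
a=cv2.imread('pics/scene0.png')[180:260,330:430]; b=cv2.imread('pics/side0.png')[275:340,270:370]
c=cv2.imread('pics/scene0.png')[250:350,110:210]; d=cv2.imread('pics/scene0.png')[230:350,240:360]
f=lambda x:cv2.resize(x,(390,290),interpolation=cv2.INTER_CUBIC)
cv2.imwrite('pics/crop1.png',np.vstack([np.hstack([f(a),f(b)]),np.hstack([f(c),f(d)])]))
E
```

```text
scene0 cup [0.478 0.242 0.075]
scene0 mouth [0.444 0.234 0.063]
scene0 loupeh [ 0.459 -0.293  0.062]
scene0 lens [ 0.53  -0.311  0.057]
scene0 peg [ 0.597 -0.021  0.053]
scene0 post [ 0.666 -0.     0.207]
scene0 objA [0.711 0.18  0.042]
scene0 objB [ 0.68  -0.215  0.035]
scene0 can [ 0.712 -0.345  0.061]
scene0 clean [0.676 0.31  0.064]
scene0 dish [0.395 0.108 0.004]
scene0 ring [ 0.357 -0.104  0.001]
side0 cup [0.462 0.271 0.079]
side0 lens [ 0.521 -0.301  0.059]
side0 handle [ 0.445 -0.348  0.002]
side0 peg [ 0.587 -0.01   0.025]
side0 post [ 0.662 -0.001  0.198]
side0 coll [0.66  0.008 0.136]
side0 clean [0.652 0.336 0.07 ]
```

View pics/crop1.png

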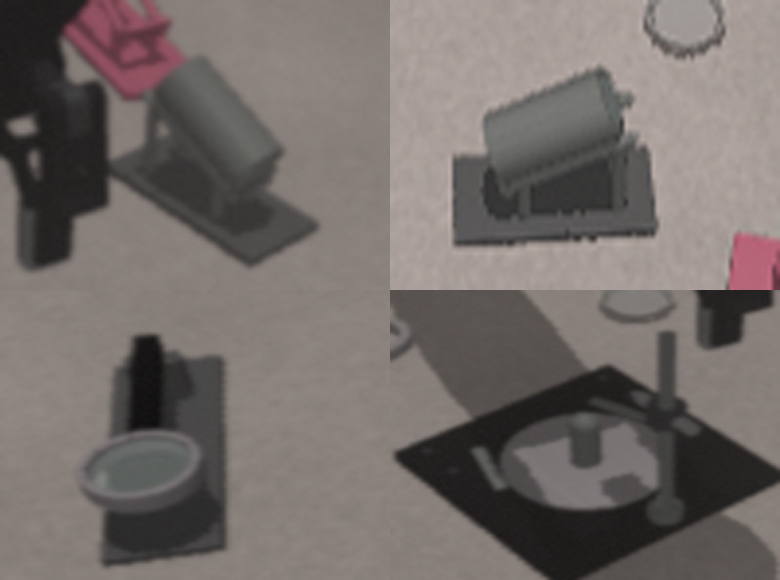

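The crop confirms it: the grey cradle holds the steel cup mouth-down, facing away from the robot, and the loupe lies with its lens away. Next I fit the poses.

```bash
cat > fit.py <<'E'
from h import *
from scipy.optimize import least_squares
def pts(fns,lo,hi):
    o=[];src=[]
    for i,f in enumerate(fns):
        P,im=cloud(f); q=P.reshape(-1,3); m=np.all((q>lo)&(q<hi),1); o.append(q[m]); src+=[i]*m.sum()
    return np.vstack(o),np.array(src)
def capcyl(P,c,a,r,h):   # signed distance to capped solid cylinder surface
    d=P-c; t=d@a; rho=np.linalg.norm(d-np.outer(t,a),axis=1)
    dx=rho-r; dy=np.abs(t)-h
    return np.minimum(np.maximum(dx,dy),0)+np.hypot(np.maximum(dx,0),np.maximum(dy,0))
def fitcup(Q,c0,yaw0,pit0=np.radians(25),fixp=False):
    def ax(y,p): return np.array([np.cos(p)*np.cos(y),np.cos(p)*np.sin(y),-np.sin(p)])
    def f(x): return capcyl(Q,x[:3],ax(x[3],pit0 if fixp else x[4]),.02,.04)/.002
    s=least_squares(f,[*c0,yaw0,pit0],loss='soft_l1')
    return s.x,np.median(np.abs(f(s.x)))*.002
E
python3 - <<'E'
from fit import *
for fns in (['scene0'],['side0'],['scene0','side0']):
    Q,s=pts(fns,[.40,.19,.058],[.55,.32,.13]); 
    x,e=fitcup(Q,[.47,.25,.067],.2); print(fns,len(Q),np.round(x,4),e)
# cradle base
for fn in ('scene0','side0'):
    P,im=cloud(fn);m=(abs(P[...,2]-.008)<.006)&(P[...,0]>.36)&(P[...,0]<.6)&(P[...,1]>.16)&(P[...,1]<.36)&(im.max(-1)<100)
    u=P[m][:,:2].astype(np.float32); print(fn,len(u),cv2.minAreaRect(u))
    m=(abs(P[...,2]-.008)<.007)&(P[...,0]>.36)&(P[...,0]<.65)&(P[...,1]<-.24)&(P[...,1]>-.42)&(im.max(-1)<100)
    u=P[m][:,:2].astype(np.float32); print(fn,len(u),cv2.minAreaRect(u))
    m=(abs(P[...,2]-.01)<.01)&(P[...,0]>.42)&(P[...,0]<.75)&(P[...,1]<.15)&(P[...,1]>-.16)&(im.max(-1)<60)
    u=P[m][:,:2].astype(np.float32); print(fn,len(u),cv2.minAreaRect(u))
# post, loupe
for fn in ('scene0','side0'):
    Q,s=pts([fn],[.6,-.06,.06],[.72,.06,.22]); print('post',np.round(np.median(Q,0),3),Q[:,2].max())
    Q,s=pts([fn],[.36,-.42,.035],[.60,-.22,.09])
    print(len(Q),np.round(np.percentile(Q,[1,50,99],axis=0),3))
E
```

```text
['scene0'] 582 [0.464  0.2555 0.068  0.2513 0.4276] 0.0012239492226725909
['side0'] 602 [0.4651 0.2541 0.0687 0.2137 0.4259] 0.0010306948469178765
['scene0', 'side0'] 1184 [0.4644 0.255  0.0681 0.2388 0.4318] 0.0012816278168419678
scene0 739 ((0.45122551918029785, 0.24648873507976532), (0.17287154495716095, 0.08435103297233582), 26.339902877807617)
scene0 1149 ((0.4590983986854553, -0.29861006140708923), (0.060035429894924164, 0.200154647231102), 77.97135162353516)
scene0 3550 ((0.5885895490646362, -0.020153619349002838), (0.18147926032543182, 0.17810595035552979), 14.124115943908691)
side0 772 ((0.4655693769454956, 0.25739040970802307), (0.1291896402835846, 0.061124563217163086), 14.13400936126709)
side0 543 ((0.45870816707611084, -0.31142657995224), (0.09008529037237167, 0.18853768706321716), 78.4315185546875)
side0 1581 ((0.5861028432846069, -0.016719944775104523), (0.18107780814170837, 0.18194252252578735), 14.780156135559082)
post [ 0.666 -0.002  0.137] 0.20903972011087413
1063 [[ 0.401 -0.34   0.039]
 [ 0.514 -0.304  0.059]
 [ 0.553 -0.277  0.065]]
post [0.661 0.003 0.136] 0.21263204608766206
405 [[ 0.398 -0.342  0.036]
 [ 0.497 -0.297  0.059]
 [ 0.549 -0.276  0.067]]
```

```bash
python3 -m inch '[[[0,0,-60],[0,0,0],1],[[0,0,-120],[0,0,0],1],[[0,0,-150],[0,0,0],1],[[0,0,-150],[0,0,0],1]]'; python3 -c "
from h import *
o=get_obs();print(o['joint_pos'].tolist(),o['eef_pos'].tolist(),o['orientation'].tolist())"
python3 -m inch '[[[60,-40,0],[0,0,0.18],1],[[120,-80,0],[0,0,0.36],1],[[180,-120,0],[0,0,0.54],1],[[200,-180,0],[0,0,0.72],1],[[200,-220,0],[0,0,0.9],1],[[200,-240,0],[0,0,1.1],1],[[200,-240,0],[0,0,1.326],1],[[200,-240,0],[0,0,1.326],1],[[200,-240,0],[0,0,1.326],1],[[200,-240,0],[0,0,1.326],1],[[200,-240,0],[0,0,1.326],1]]'; python3 -c "
from h import *
o=get_obs();print(o['joint_pos'].tolist(),o['eef_pos'].tolist(),o['orientation'].tolist())
snap('wrist','w1');snap('scene','s1')"
```

```text
time_s: 0.65
eef_pos: [0.6762, -0.0, 0.3472]
orientation: [2.219, 2.219, 0.006]
wrist_force: [0.2, 1.1, -0.1]
finger_gap: 0.0854
[-0.036887449521626266, 0.21245861710421163, 1.3915649884186354, 1.7481127251516064e-05, 1.532418353695377, -0.03687185269270007] [0.6762445812817804, -3.2579843331714914e-05, 0.3471839581627365] [2.2187958892949307, 2.2187598950206753, 0.005519645404400931]
time_s: 2.02
eef_pos: [0.4361, 0.1998, 0.3453]
orientation: [3.117, 0.384, 0.006]
wrist_force: [0.0, 0.5, -0.7]
finger_gap: 0.0852
[0.3793780623826074, -0.17245421616075066, 1.7867501363188976, -0.0020506862942649856, 1.5236776398991516, 1.7051135219811375] [0.4361384814610475, 0.19984206637670837, 0.3452882431613649] [3.116960491484937, 0.3839923797574212, 0.006313683693903604]
```

View pics/w1.png

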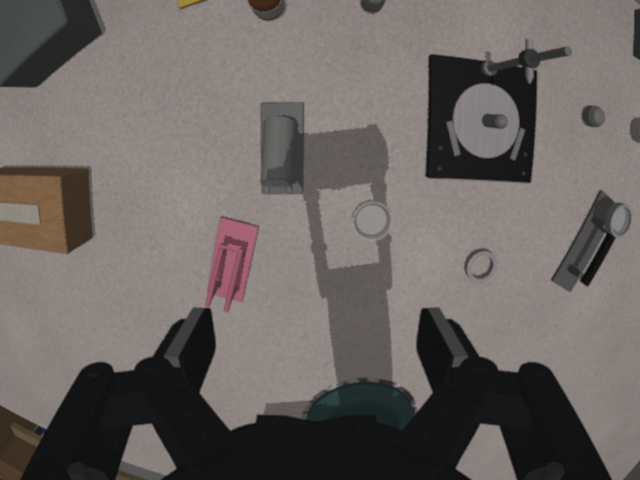

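```bash
python3 - <<'E'
from fit import *
Q,s=pts(['w1'],[.40,.19,.058],[.55,.32,.13]); print(len(Q)); print(np.round(fitcup(Q,[.465,.255,.067],.24),4) if 0 else fitcup(Q,[.465,.255,.067],.24))
for fn in ('w1',):
    P,im=cloud(fn);m=(abs(P[...,2]-.008)<.004)&(P[...,0]>.36)&(P[...,0]<.58)&(P[...,1]>.17)&(P[...,1]<.33)&(im.max(-1)<100)
    u=P[m][:,:2].astype(np.float32); print(fn,len(u),cv2.minAreaRect(u))
for fn in ('w1','wrist0'):
  P,im=cloud(fn)
  m=(abs(P[...,2]-.012)<.01)&(P[...,0]>.42)&(P[...,0]<.75)&(P[...,1]<.15)&(P[...,1]>-.16)&(im.max(-1)<60)
  u=P[m][:,:2].astype(np.float32); print(fn,len(u),cv2.minAreaRect(u))
  Q,s=pts([fn],[.55,-.06,.03],[.63,.02,.075])
  # peg fit vertical cyl r=10
  if len(Q)>20:
    f=lambda x:(np.hypot(Q[:,0]-x[0],Q[:,1]-x[1])-.01)/.002
    ss=least_squares(f,[.587,-.018],loss='soft_l1');print('peg',len(Q),ss.x,np.median(abs(f(ss.x)))*.002,Q[:,2].max())
# kinematic fit
D=[([-.0369,.2646,1.6050,1.27369],[.6744,0,.19306]),([-.0369,.21246,1.39156,1.53242],[.67624,0,.34718]),([.37938,-.17245,1.78675,1.52368],[.43614,.19984,.34529])]
def f(x):
    h,r0,a,b,L=x; o=[]
    for q,p in D:
        s1=q[1];s2=s1+q[2];s3=s2+q[3]
        r=r0+a*np.sin(s1)+b*np.sin(s2)+L*np.sin(s3); z=h+a*np.cos(s1)+b*np.cos(s2)+L*np.cos(s3)
        d=np.array([np.cos(q[0]),np.sin(q[0])]); o+=[r-d@p[:2],z-p[2]]
    return o
for q,p in D: print('lat',-np.sin(q[0])*p[0]+np.cos(q[0])*p[1])
s=least_squares(lambda x:np.r_[f(x),(x-[.3,0,.4,.4,.27])*1e-4],[.3,0,.4,.4,.27]);print(s.x,s.cost)
E
```

```text
2255
(array([0.46573092, 0.25347363, 0.06632208, 0.23340158, 0.44406447]), np.float64(0.0004703150224039075))
w1 1434 ((0.4665728807449341, 0.2532549500465393), (0.12784382700920105, 0.05906728655099869), 13.658592224121094)
w1 7848 ((0.5875393152236938, -0.019802026450634003), (0.17855951189994812, 0.17878414690494537), 13.845513343811035)
peg 263 [ 0.58776304 -0.02190876] 0.0009781810378656965 0.06828087892375556
wrist0 15180 ((0.5882193446159363, -0.021039016544818878), (0.1787085086107254, 0.1783011555671692), 14.087376594543457)
peg 556 [ 0.58709985 -0.02172841] 0.0011140665851838184 0.06815882165457504
lat 0.024879713025290975
lat 0.02494759361836116
lat 0.02410815722358417
[ 3.03321289e-01 -8.15711558e-05  5.11802157e-01  5.65997140e-01
  4.37635149e-01] 3.6954898517055783e-10
```

```bash
cat > tgt.py <<'E'
from h import *
C=np.array([.4656,.2540,.0668]); psi=.237
def dirv(th,psi): return np.array([np.cos(th)*np.cos(psi),np.cos(th)*np.sin(psi),np.sin(th)])
def toolR(th,psi):
    z=dirv(th,psi); x=dirv(th+np.pi/2,psi); return np.stack([x,np.cross(z,x),z],1)
def rel(p,Rm):
    o=get_obs(); R0=R.from_rotvec(o['orientation']).as_matrix()
    return np.round(R0.T@(p-o['eef_pos'])*1000,1), np.round(R.from_matrix(R0.T@Rm).as_rotvec(),3)
E
python3 - <<'E'
from tgt import *
th=np.radians(-50); Rm=toolR(th,psi); a=dirv(np.radians(-25),psi)
Tg=C-.005*a+.022*Rm[:,2]; print(Tg)
for b in (.14,.0): print(rel(Tg-b*Rm[:,2],Rm))
E
```

```text
[0.47494116 0.25625626 0.05206011]
(array([-39.6, -46.3, 186.1]), array([-0.001,  0.694,  0.008]))
(array([ 49.9, -45.7, 293.8]), array([-0.001,  0.694,  0.008]))
```

```bash
python3 -m inch '[[[0,-46,40],[0,0.17,0.008],1],[[-20,-46,80],[0,0.35,0.008],1],[[-40,-46,130],[0,0.52,0.008],1],[[-40,-46,186],[0,0.694,0.008],1],[[-40,-46,186],[0,0.694,0.008],1],[[-40,-46,186],[0,0.694,0.008],1],[[-40,-46,186],[0,0.694,0.008],1]]'; python3 - <<'E'
from tgt import *
o=get_obs();print(o['joint_pos'].tolist(),o['eef_pos'].tolist(),o['orientation'].tolist())
th=np.radians(-50); Rm=toolR(th,psi); a=dirv(np.radians(-25),psi)
Tg=C-.005*a+.022*Rm[:,2]
for b in (.14,.0): print(rel(Tg-b*Rm[:,2],Rm))
q=o['joint_pos']; print('offs', 'lat',-np.sin(q[0])*o['eef_pos'][0]+np.cos(q[0])*o['eef_pos'][1])
snap('scene','s2'); snap('wrist','w2')
E
```

```text
time_s: 3.0
eef_pos: [0.3878, 0.2353, 0.1602]
orientation: [-2.86, -0.34, -1.037]
wrist_force: [-0.7, -0.3, 0.7]
finger_gap: 0.0854
[0.7677160742883523, -0.6114034810604515, 2.569974417382727, -0.5742061378063225, 0.6405130492566138, 2.4730509527327684] [0.38778454141762725, 0.23526790166920128, 0.16017094388865513] [-2.860068500421824, -0.3397523447398275, -1.036819703178222]
(array([-0.8,  0.1,  0.4]), array([ 0.   ,  0.003, -0.   ]))
(array([ -0.5,   0. , 140.4]), array([ 0.   ,  0.003, -0.   ]))
offs lat -0.10003899463734439
```

View pics/w2.png

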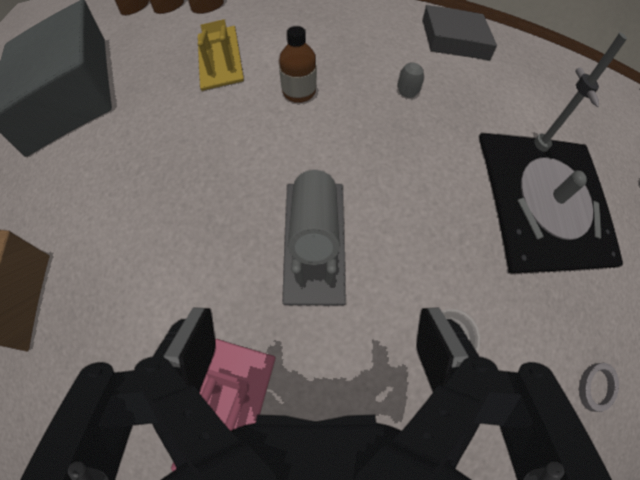

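View pics/s2.png

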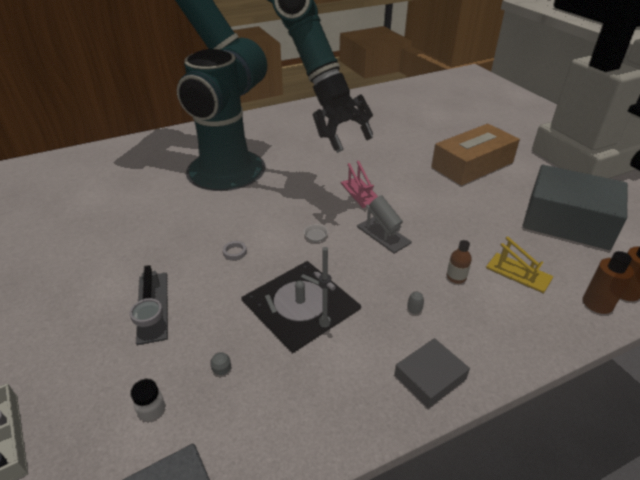

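The wrist view shows the cup at (315,220), centred between the open fingers, with the pink look-alike at (235,390) to the side. I now fit a kinematic model to check joint margins before going in.

```bash
cat > kin.py <<'E'
import numpy as np
from scipy.spatial.transform import Rotation as R
from scipy.optimize import least_squares
D=[([-0.03691,.264602,1.605005,2e-5,1.273688,-.036905],[.674403,0,.193063],[-2.220564,-2.220535,.0018]),
([-0.036887449521626266, 0.21245861710421163, 1.3915649884186354, 1.7481127251516064e-05, 1.532418353695377, -0.03687185269270007],[0.6762445812817804, -3.2579843331714914e-05, 0.3471839581627365],[2.2187958892949307, 2.2187598950206753, 0.005519645404400931]),
([0.3793780623826074, -0.17245421616075066, 1.7867501363188976, -0.0020506862942649856, 1.5236776398991516, 1.7051135219811375],[0.4361384814610475, 0.19984206637670837, 0.3452882431613649],[3.116960491484937, 0.3839923797574212, 0.006313683693903604]),
([0.7677160742883523, -0.6114034810604515, 2.569974417382727, -0.5742061378063225, 0.6405130492566138, 2.4730509527327684],[0.38778454141762725, 0.23526790166920128, 0.16017094388865513],[-2.860068500421824, -0.3397523447398275, -1.036819703178222])]
def rz(a): return R.from_euler('z',a).as_matrix()
def ry(a): return R.from_euler('y',a).as_matrix()
def fk(q,x,sg=(1,1,1)):
    h,r0,d,a,b,e,L,c=x[:8]
    A=rz(q[0]); p=A@[r0,d,h]; A=A@ry(q[1]); p=p+A@[0,0,a]; A=A@ry(q[2]); p=p+A@[e,0,b]
    A=A@rz(sg[0]*q[3])@ry(q[4]); p=p+A@[0,x[8],L]; A=A@rz(sg[1]*q[5]+c); return p,A
X=None
def fit(sg):
    def f(x):
        o=[]
        for q,p,r in D:
            P,A=fk(q,x,sg); o+=list((P-p)/.001)+list(R.from_matrix(A.T@R.from_rotvec(r).as_matrix()).as_rotvec()/.003)
        return np.r_[o,(x-[.3,0,.02,.5,.55,0,.25,np.pi/2,0])*.05]
    best=min((least_squares(f,[.3,0,.02,.5,.55,0,.25,c,0]) for c in (0,1.57,3.14,-1.57)),key=lambda s:s.cost); return best
E
python3 - <<'E'
from kin import *
for s in [(1,1),(1,-1),(-1,1),(-1,-1)]:
    b=fit(s);print(s,b.cost,np.round(b.x,4)); print(np.round(b.fun[-21:-9],1))
E
```

```text
(1, 1) 0.00017266439309411536 [ 2.5180e-01 -0.0000e+00  2.4900e-02  5.1200e-01  5.6620e-01  1.4000e-03
  3.8490e-01  1.5708e+00 -0.0000e+00]
[ 0. -0.  0.  0.  0. -0.  0. -0.  0.  0. -0. -0.]
(1, -1) 294745.1321827291 [ 0.2518 -0.      0.0249  0.512   0.5662  0.0014  0.3849  0.4814 -0.    ]
[   0.    -0.     0.     0.    -0.  -594.5    0.    -0.     0.     0.
   -0.   -82.6]
(-1, 1) 64229.51687458748 [-0.3794 -0.0508 -0.2645  0.3082  0.609  -0.2972 -0.1511  1.3383  0.2816]
[  38.     7.3    1.1   -1.4    0.    77.4  -30.     2.8   15.3 -159.1
  159.3 -232.5]
(-1, -1) 384471.7639208271 [-0.3794 -0.0508 -0.2645  0.3082  0.609  -0.2972 -0.1511  0.2513  0.2816]
[  38.     7.3    1.1   -0.9    1.2 -517.9  -30.     2.8   15.3 -140.4
  181.  -312.6]
```

```bash
cat > ik.py <<'E'
from kin import *
X=fit((1,1)).x
lo=np.array([-2.63,-.94,.31,-1.31,0,-2.55]);hi=np.array([2.63,2.18,2.57,4.45,2.66,2.55])
def ik(p,Rm,q0):
    best=None
    seeds=[np.array(q0)]+[np.array([np.arctan2(p[1],p[0]),q2,q3,q4,q5,q6]) for q2,q3,q4,q5 in [(0,1.8,0,1.3),(-.5,2.3,0,.7),(.3,1.5,0,1.3),(-.5,2.2,2.8,.7)] for q6 in (-1.5,0,1.5)]
    for i,s in enumerate(seeds):
        f=lambda q:np.r_[(lambda P,A:np.r_[(P-p)*1000,R.from_matrix(A.T@Rm).as_rotvec()*300])(*fk(q,X))]
        r=least_squares(f,np.clip(s,lo+1e-3,hi-1e-3),bounds=(lo,hi))
        if r.cost<1e-2:
            m=np.min(np.minimum(r.x-lo,hi-r.x)); dq=np.abs(r.x-q0).max()
            if best is None or dq<best[2]: best=(r.x,m,dq)
    return best
E
python3 - <<'E'
from ik import *
from tgt import *
q0=get_obs()['joint_pos']; a=dirv(np.radians(-25),psi); peg=np.array([.5878,-.0215,.015])
for d in (-50,-60,-65,-70,-75):
    th=np.radians(d);Rm=toolR(th,psi);Tg=C-.005*a+.022*Rm[:,2]
    for nm,p in [('standoff',Tg-.1*Rm[:,2]),('grasp',Tg),('lift',Tg+[0,0,.15])]:
        b=ik(p,Rm,q0); print(d,nm,None if b is None else (np.round(b[0],2),round(b[1],2)))
    te=th-np.radians(65)
    for pe in (90,135,180,194,225,270):
        Re=toolR(te,np.radians(pe)); 
        out=[]
        for hz in (.02+0,.12):
            grasp=peg+[0,0,.045+hz-.02]; b=ik(grasp+.022*Re[:,2],Re,q0); out.append(None if b is None else (np.round(b[0],2).tolist(),round(b[1],2)))
        print('   end',pe,out)
E
```

```text
-50 standoff None
-50 grasp None
-50 lift (array([ 0.62, -0.44,  2.4 , -0.47,  0.56,  2.27]), np.float64(0.17))
   end 90 [([0.18, 0.31, 1.92, -0.5, 1.05, 0.46], np.float64(0.65)), ([0.18, 0.2, 1.86, -0.46, 1.21, 0.37], np.float64(0.71))]
   end 135 [([0.13, 0.12, 2.17, -0.57, 0.66, -0.23], np.float64(0.4)), ([0.13, -0.02, 2.09, -0.46, 0.84, -0.38], np.float64(0.48))]
   end 180 [([-0.11, 0.02, 2.27, 0.11, 0.42, -1.77], np.float64(0.3)), ([-0.11, -0.12, 2.19, 0.08, 0.64, -1.73], np.float64(0.38))]
   end 194 [([-0.19, 0.03, 2.26, 0.39, 0.48, -2.32], np.float64(0.23)), ([-0.19, -0.11, 2.18, 0.28, 0.69, -2.19], np.float64(0.36))]
   end 225 [None, None]
   end 270 [None, None]
-60 standoff (array([ 0.62, -0.4 ,  2.43, -0.32,  0.64,  2.16]), np.float64(0.14))
-60 grasp (array([ 0.57, -0.14,  2.43, -0.45,  0.38,  2.28]), np.float64(0.14))
-60 lift (array([ 0.57, -0.35,  2.28, -0.24,  0.73,  2.04]), np.float64(0.29))
   end 90 [([0.27, 0.38, 1.91, -0.66, 1.14, 0.63], np.float64(0.65)), ([0.27, 0.26, 1.85, -0.62, 1.28, 0.52], np.float64(0.69))]
   end 135 [([0.22, 0.12, 2.24, -0.93, 0.65, 
[... 2163 characters left out ...]
 0.5 , -0.03,  2.25, -0.11,  0.67,  1.91]), np.float64(0.32))
-75 lift (array([ 0.5 , -0.2 ,  2.1 , -0.08,  0.99,  1.87]), np.float64(0.47))
   end 90 [([0.37, 0.5, 1.87, -0.83, 1.3, 0.83], np.float64(0.48)), ([0.37, 0.37, 1.83, -0.81, 1.41, 0.71], np.float64(0.5))]
   end 135 [None, ([0.36, -0.0, 2.28, -1.19, 0.85, 0.41], np.float64(0.12))]
   end 180 [([-0.15, -0.01, 2.56, 2.74, 0.3, 1.86], np.float64(0.01)), None]
   end 194 [([-0.35, 0.03, 2.52, 1.95, 0.48, 2.32], np.float64(0.05)), None]
   end 225 [([-0.56, 0.22, 2.29, 1.26, 0.9, 2.39], np.float64(0.16)), None]
   end 270 [([-0.51, 0.53, 1.82, 0.75, 1.38, 2.25], np.float64(0.3)), ([-0.51, 0.4, 1.79, 0.73, 1.5, 2.36], np.float64(0.19))]
```

```bash
cat > plan.py <<'E'
from ik import *
from tgt import *
def ikl(p,Rm,q0):
    f=lambda q:(lambda P,A:np.r_[(P-p)*1000,R.from_matrix(A.T@Rm).as_rotvec()*300])(*fk(q,X))
    r=least_squares(f,np.clip(q0,lo+1e-3,hi-1e-3),bounds=(lo,hi)); return r.x,r.cost
E
python3 - <<'E'
from plan import *
a=dirv(np.radians(-25),psi); peg=np.array([.5878,-.0215,.015])
q00=get_obs()['joint_pos']
for d in (-58,-61):
  th=np.radians(d);Rm=toolR(th,psi);G=C-.005*a
  q,c=ikl(G+(.022-.1)*Rm[:,2],Rm,q00); print(d,'st',np.round(q,2),round(c,4)); q,c=ikl(G+.022*Rm[:,2],Rm,q);print('gr',np.round(q,2),round(c,4))
  L=G+[0,0,.15]; q,c=ikl(L+.022*Rm[:,2],Rm,q);print('lift',np.round(q,2),round(c,4)); ql=q
  for pe in (90,110,125,140,150):
    q=ql; mm=9; md=0; cm=0;E=peg+[0,0,.045+.12]; n=20
    for i in range(1,n+1):
        s=i/n; Rr=toolR(th-np.radians(65)*s,psi+(np.radians(pe)-psi)*s); p=L+(E-L)*s+.022*Rr[:,2]
        q2,c=ikl(p,Rr,q); md=max(md,abs(q2-q).max()); q=q2; cm=max(cm,c); mm=min(mm,np.min(np.minimum(q-lo,hi-q)))
    qe,c=ikl(peg+[0,0,.045]+.022*Rr[:,2],Rr,q)
    print(pe,np.round(q,2),'pl',np.round(qe,2),'maxstep',round(md,2),'margin',round(mm,2),cm,c)
E
```

```text
-58 st [ 0.64 -0.42  2.46 -0.37  0.61  2.22] 0.0
gr [ 0.58 -0.15  2.46 -0.54  0.35  2.38] 0.0
lift [ 0.58 -0.37  2.3  -0.28  0.69  2.08] 0.0
90 [ 0.25  0.22  1.83 -0.58  1.29  0.47] pl [ 0.25  0.36  1.91 -0.63  1.12  0.6 ] maxstep 0.25 margin 0.29 3.0272170863862195e-23 1.0136084002060639e-26
110 [ 0.26  0.1   1.98 -0.65  1.1   0.23] pl [ 0.26  0.25  2.06 -0.75  0.93  0.4 ] maxstep 0.29 margin 0.29 1.5310805830307242e-22 6.630925130891897e-24
125 [ 0.24  0.    2.08 -0.68  0.95  0.  ] pl [ 0.24  0.17  2.17 -0.82  0.76  0.23] maxstep 0.31 margin 0.29 4.235933768695463e-24 1.2902470689599881e-26
140 [ 0.18 -0.09  2.17 -0.64  0.78 -0.29] pl [ 0.18  0.09  2.26 -0.87  0.58 -0.  ] maxstep 0.34 margin 0.29 1.352688084805552e-23 1.0176158060149517e-25
150 [ 0.12 -0.14  2.22 -0.56  0.67 -0.55] pl [ 0.12  0.04  2.31 -0.85  0.45 -0.21] maxstep 0.36 margin 0.29 1.3815097417765032e-23 9.627446456469311e-27
-61 st [ 0.61 -0.39  2.42 -0.29  0.66  2.14] 0.0
gr [ 0.56 -0.13  2.42 -0.41  0.4   2.23] 0.0
lift [ 0.56 -0.34  2.27 -0.23  0.75  2.03] 0.0
90 [ 0.28  0.24  1.83 -0.62  1.32  0.52] pl [ 0.28  0.38  1.9  -0.67  1.15  0.65] maxstep 0.22 margin 0.33 6.0329941246613464e-24 1.6212637455300273e-26
110 [ 0.29  0.11  1.99 -0.71  1.12  0.29] pl [ 0.29  0.27  2.06 -0.81  0.95  0.47] maxstep 0.26 margin 0.33 1.7780775156143913e-23 6.203444453319131e-23
125 [ 0.27  0.01  2.1  -0.75  0.95  0.08] pl [ 0.27  0.18  2.18 -0.91  0.78  0.33] maxstep 0.28 margin 0.33 7.786860309278353e-23 1.1637666869351974e-26
140 [ 0.21 -0.09  2.2  -0.73  0.76 -0.19] pl [ 0.21  0.09  2.28 -0.99  0.59  0.14] maxstep 0.31 margin 0.33 7.536723946026405e-24 8.723096985857255e-27
150 [ 0.15 -0.15  2.25 -0.66  0.64 -0.44] pl [ 0.15  0.04  2.34 -1.01  0.45 -0.03] maxstep 0.32 margin 0.32 5.7341949746505195e-24 6.881550867723057e-26
```

```bash
python3 - <<'E'
from plan import *
Q=None
from fit import *
Q,s=pts(['w2'],[.40,.19,.052],[.55,.32,.13]); print(fitcup(Q,[.465,.255,.067],.24))
a=dirv(np.radians(-25),psi)
th=np.radians(-61);Rm=toolR(th,psi);G=C-.005*a
for b in (.1,.0): print(rel(G+(.022-b)*Rm[:,2],Rm))
E
```

```text
(array([0.46601038, 0.25353906, 0.06614652, 0.23118282, 0.4450843 ]), np.float64(0.00036278062371183917))
(array([14.2, -0.2, 41.6]), array([ 0.001, -0.189, -0.001]))
(array([ -4.7,  -0.3, 139.8]), array([ 0.001, -0.189, -0.001]))
```

```bash
python3 -m inch '[[[14,0,42],[0,-0.189,0],1],[[14,0,42],[0,-0.189,0],1],[[8,0,75],[0,-0.189,0],1],[[2,0,105],[0,-0.189,0],1],[[-5,0,139],[0,-0.189,0],1],[[-5,0,139],[0,-0.189,0],1],[[-5,0,139],[0,-0.189,0],1]]'; python3 - <<'E'
from plan import *
a=dirv(np.radians(-25),psi)
th=np.radians(-61);Rm=toolR(th,psi);G=C-.005*a
print(rel(G+.022*Rm[:,2],Rm)); snap('wrist','w3'); snap('side','d3')
E
```

```text
time_s: 3.98
eef_pos: [0.4709, 0.2546, 0.0503]
orientation: [-2.966, -0.35, -0.767]
wrist_force: [0.5, 0.4, 0.1]
finger_gap: 0.0852
(array([ 0.4, -0.7,  0.9]), array([ 0.001,  0.   , -0.001]))
```

View pics/w3.png

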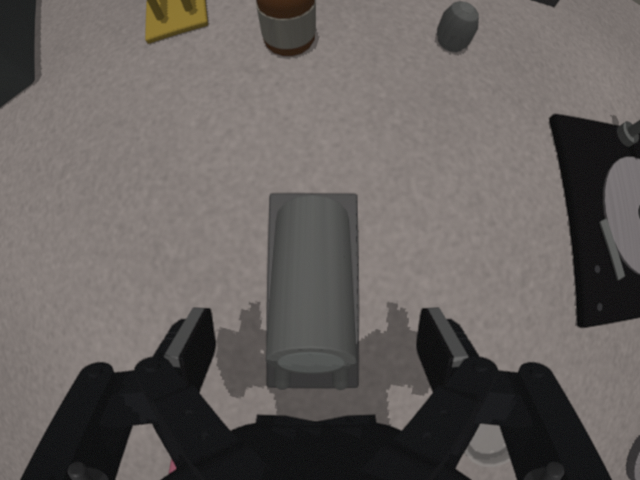

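View pics/d3.png

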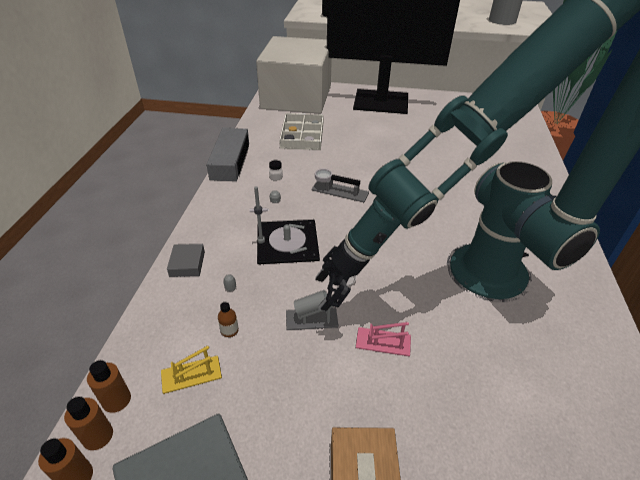

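```bash
python3 - <<'E'
from plan import *
o=get_obs();A=R.from_rotvec(o['orientation']).as_matrix();p=o['eef_pos']
z=np.load('pics/d3.npz')
def pr(x):
    c=z['T'][:3,:3].T@(x-z['T'][:3,3]); return np.round([z['cx']+z['f']*c[0]/-c[2],z['cy']-z['f']*c[1]/-c[2]],1)
print('cupc',pr(C),'tcp',pr(p),'near finger tip (open)',pr(p+A@[0,-.045,-.013]),pr(p+A@[0,.045,-.013]),'grasp',pr(p-A[:,2]*.022))
im=cv2.imread('pics/d3.png')[250:350,270:390]; cv2.imwrite('pics/d3c.png',cv2.resize(im,(720,600),interpolation=2))
E
```

```text
cupc [311.6 302.5] tcp [309.1 306.6] near finger tip (open) [313.  318.1] [310.5 289.7] grasp [313.5 301.3]
```

View pics/d3c.png

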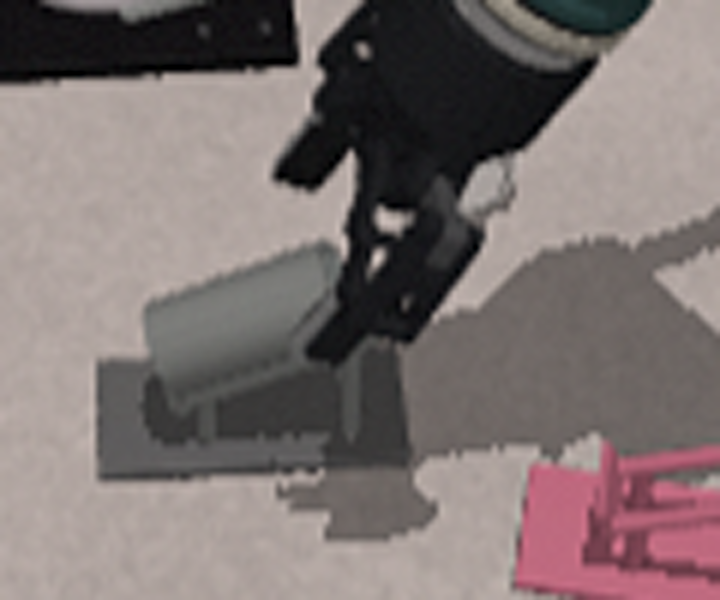

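```bash
python3 - <<'E'
from plan import *
from h import *
o=get_obs();A=R.from_rotvec(o['orientation']).as_matrix();p=o['eef_pos']
for fn in('d3','w3'):
    P,im=cloud(fn)
    for m in [(im.max(-1)<60)]:
        q=(P[m]-p)@A*1000; q=q[(abs(q[:,0])<30)&(abs(q[:,1])<70)&(q[:,2]>-90)&(q[:,2]<30)]
        print(fn,len(q))
        for s in(-1,1):
            k=q[q[:,1]*s>15]; k=k[np.argsort(-k[:,2])][:8]; print(np.round(k).tolist())
E
```

```text
d3 149
[[-26.0, -16.0, 29.0], [-5.0, -47.0, -52.0], [2.0, -48.0, -54.0], [-4.0, -52.0, -57.0], [3.0, -53.0, -60.0], [6.0, -52.0, -61.0], [1.0, -54.0, -61.0], [-4.0, -55.0, -61.0]]
[[-8.0, 45.0, -52.0], [7.0, 45.0, -53.0], [4.0, 46.0, -54.0], [-1.0, 44.0, -54.0], [-3.0, 44.0, -55.0], [-0.0, 46.0, -56.0], [-6.0, 44.0, -56.0], [-8.0, 45.0, -57.0]]
w3 4768
[[-29.0, -16.0, -42.0], [-27.0, -16.0, -43.0], [-28.0, -16.0, -43.0], [-28.0, -15.0, -43.0], [-27.0, -17.0, -43.0], [-26.0, -15.0, -44.0], [-26.0, -17.0, -44.0], [-25.0, -18.0, -44.0]]
[[-8.0, 19.0, -39.0], [-8.0, 19.0, -40.0], [-29.0, 16.0, -42.0], [-29.0, 15.0, -42.0], [-8.0, 19.0, -42.0], [-5.0, 18.0, -42.0], [-7.0, 18.0, -42.0], [-28.0, 16.0, -42.0]]
```

```bash
python3 - <<'E'
from h import *
P0=dict(side0=([.6744,0,.19306],[-2.220564,-2.220535,.0018]),scene0=([.6744,0,.19306],[-2.220564,-2.220535,.0018]),s2=([.38778,.23527,.16017],[-2.86007,-.33975,-1.03682]),s1=([0.43614,0.19984,0.34529],[3.11696,.38399,.00631]),wrist0=([.6744,0,.19306],[-2.220564,-2.220535,.0018]))
for fn,(p,r) in P0.items():
    A=R.from_rotvec(r).as_matrix();P,im=cloud(fn); q=(P-p)@A*1000
    m=(abs(q[...,0])<30)&(abs(q[...,1])>30)&(abs(q[...,1])<75)&(q[...,2]>-110)&(q[...,2]<30)&(im.max(-1)<80)
    for s in (-1,1):
        k=q[m&(q[...,1]*s>0)]
        if len(k): k=k[np.argsort(-k[:,2])]; print(fn,s,len(k),np.round(k[:6]).tolist())
P,im=cloud('wrist0'); p,r=P0['wrist0'];A=R.from_rotvec(r).as_matrix();q=(P-p)@A*1000
for u,v in[(200,330),(190,345),(440,330),(430,315),(465,355)]: print(u,v,np.round(q[v,u]))
E
```

```text
side0 -1 150 [[1.0, -49.0, -53.0], [9.0, -43.0, -55.0], [6.0, -48.0, -57.0], [1.0, -49.0, -57.0], [12.0, -49.0, -58.0], [9.0, -43.0, -58.0]]
side0 1 153 [[-6.0, 43.0, -51.0], [9.0, 44.0, -54.0], [4.0, 42.0, -55.0], [-5.0, 42.0, -55.0], [3.0, 43.0, -57.0], [0.0, 43.0, -58.0]]
scene0 -1 304 [[2.0, -46.0, -50.0], [-0.0, -45.0, -51.0], [-6.0, -44.0, -51.0], [7.0, -44.0, -51.0], [5.0, -44.0, -52.0], [2.0, -44.0, -53.0]]
scene0 1 396 [[0.0, 48.0, -51.0], [5.0, 48.0, -52.0], [-5.0, 48.0, -53.0], [-7.0, 48.0, -54.0], [-5.0, 48.0, -55.0], [-9.0, 48.0, -57.0]]
s2 -1 272 [[1.0, -42.0, -52.0], [7.0, -44.0, -52.0], [6.0, -42.0, -53.0], [-2.0, -42.0, -53.0], [8.0, -47.0, -53.0], [2.0, -43.0, -54.0]]
s2 1 267 [[-1.0, 49.0, -53.0], [4.0, 46.0, -53.0], [9.0, 43.0, -54.0], [14.0, 49.0, -54.0], [4.0, 49.0, -54.0], [-6.0, 48.0, -55.0]]
s1 -1 397 [[2.0, -44.0, -52.0], [-3.0, -43.0, -52.0], [5.0, -43.0, -53.0], [8.0, -43.0, -53.0], [3.0, -45.0, -53.0], [-12.0, -46.0, -53.0]]
s1 1 437 [[5.0, 47.0, -52.0], [4.0, 49.0, -52.0], [8.0, 45.0, -52.0], [-2.0, 49.0, -52.0], [0.0, 48.0, -53.0], [-10.0, 46.0, -53.0]]
wrist0 -1 8103 [[-3.0, -43.0, -49.0], [-2.0, -43.0, -50.0], [5.0, -43.0, -51.0], [-4.0, -43.0, -51.0], [-5.0, -43.0, -51.0], [0.0, -43.0, -51.0]]
wrist0 1 8153 [[-3.0, 43.0, -50.0], [-4.0, 43.0, -50.0], [-2.0, 43.0, -50.0], [1.0, 43.0, -50.0], [-0.0, 43.0, -51.0], [-1.0, 43.0, -51.0]]
200 330 [  7. -43. -67.]
190 345 [  8. -43. -79.]
440 330 [  9.  45. -71.]
430 315 [ 10.  44. -60.]
465 355 [ 10.  48. -87.]
```

All five views agree on one thing: the open fingertips are about 50 mm behind the reported TCP, not the 13 mm the text implies. I'll use measured offsets instead, putting the pads about 62 mm behind the TCP at a 40 mm gap. Replanning with that.

```bash
cat >> plan.py <<'E'
OFF=.062
peg=np.array([.5876,-.0215,.015]); a=dirv(np.radians(-25),psi)
E
python3 - <<'E'
from plan import *
q00=get_obs()['joint_pos']
for d in (-61,-65,-69):
  th=np.radians(d);Rm=toolR(th,psi);G=C-.005*a
  q,c=ikl(G+OFF*Rm[:,2],Rm,q00);print(d,'gr',np.round(q,2),round(c,4))
  L=G+[0,0,.15]; q,c=ikl(L+OFF*Rm[:,2],Rm,q);print('lift',np.round(q,2),round(c,4)); ql=q
  for pe in (90,110,125,135,150):
    q=ql; mm=9; md=0; cm=0;E=peg+[0,0,.045+.12]; n=20
    for i in range(1,n+1):
        s=i/n; Rr=toolR(th-np.radians(65)*s,psi+(np.radians(pe)-psi)*s); p=L+(E-L)*s+OFF*Rr[:,2]
        q2,c=ikl(p,Rr,q); md=max(md,abs(q2-q).max()); q=q2; cm=max(cm,c); mm=min(mm,np.min(np.minimum(q-lo,hi-q)))
    qe,c=ikl(peg+[0,0,.045]+OFF*Rr[:,2],Rr,q)
    print(pe,np.round(q,2),'pl',np.round(qe,2),'maxstep',round(md,2),'margin',round(mm,2),cm,c)
th=np.radians(-61);Rm=toolR(th,psi); print(rel(G+OFF*Rm[:,2],Rm))
E
```

```text
-61 gr [ 0.54 -0.02  2.41 -0.51  0.31  2.33] 0.0
lift [ 0.54 -0.27  2.28 -0.24  0.66  2.04] 0.0
90 [ 0.24  0.26  1.87 -0.65  1.25  0.53] pl [ 0.24  0.42  1.93 -0.7   1.08  0.67] maxstep 0.23 margin 0.31 1.1766047461295308e-22 2.83406828183993e-26
110 [ 0.25  0.15  2.01 -0.74  1.05  0.3 ] pl [ 0.25  0.32  2.07 -0.86  0.88  0.51] maxstep 0.26 margin 0.31 6.984397418096287e-23 3.3329693646961584e-26
125 [ 0.22  0.06  2.11 -0.79  0.87  0.1 ] pl [ 0.22  0.25  2.18 -0.98  0.71  0.38] maxstep 0.29 margin 0.31 2.293000241927848e-23 3.591964149984051e-27
135 [ 0.19  0.    2.17 -0.79  0.75 -0.06] pl [ 0.19  0.2   2.24 -1.06  0.59  0.28] maxstep 0.3 margin 0.31 1.277872481814017e-22 7.938247110471582e-26
150 [ 0.11 -0.07  2.24 -0.72  0.56 -0.39] pl [ 0.11  0.14  2.32 -1.17  0.39  0.11] maxstep 0.33 margin 0.31 1.4961478426427357e-23 1.0260787769600792e-25
-65 gr [ 0.53 -0.01  2.36 -0.33  0.38  2.15] 0.0
lift [ 0.53 -0.23  2.24 -0.18  0.73  1.97] 0.0
90 [ 0.27  0.29  1.87 -0.7   1.28  0.58] pl [ 0.27  0.45  1.92 -0.76  1.13  0.73] maxstep 0.2 margin 0.36 1.349395447952617e-23 9.798320047697462e-
[... 821 characters left out ...]
2122344494e-23 1.1297066578939201e-26
110 [ 0.31  0.18  2.03 -0.89  1.1   0.46] pl [ 0.31  0.37  2.08 -1.01  0.96  0.68] maxstep 0.2 margin 0.41 9.012599680903566e-24 2.294806675526584e-26
125 [ 0.29  0.08  2.15 -0.99  0.91  0.32] pl [ 0.29  0.28  2.21 -1.19  0.79  0.62] maxstep 0.22 margin 0.32 5.1627506669372357e-23 2.7389443215128775e-26
135 [ 0.25  0.01  2.23 -1.05  0.76  0.21] pl [ 0.25  0.23  2.27 -1.31  0.67  0.57] maxstep 0.23 margin 0.26 6.018363994432012e-23 6.874109255437375
150 [ 0.16 -0.08  2.32 -1.08  0.52 -0.02] pl [ 0.15  0.13  2.32 -1.31  0.45  0.27] maxstep 0.25 margin 0.23 4.2351447842322926e-24 310.2267419591253
(array([-1. , -0.1, 41.8]), array([ 0.   , -0.002, -0.001]))
```

```bash
python3 -m inch '[[[-1,0,20],[0,0,0],1],[[-1,0,42],[0,0,0],1],[[-1,0,42],[0,0,0],1],[[-1,0,42],[0,0,0],0.6],[[-1,0,42],[0,0,0],0.3],[[-1,0,42],[0,0,0],0.3],[[-1,0,42],[0,0,0],0.3],[[-1,0,42],[0,0,0],0.3]]' 50; python3 - <<'E'
from plan import *
snap('side','d4'); snap('wrist','w4')
im=cv2.imread('pics/d4.png')[250:350,270:390]; w=cv2.imread('pics/w4.png')
cv2.imwrite('pics/d4c.png',np.hstack([cv2.resize(im,(396,330),interpolation=2),cv2.resize(w,(400,330))]))
o=get_obs();A=R.from_rotvec(o['orientation']).as_matrix();p=o['eef_pos']
for fn in('d4','w4'):
    P,im=cloud(fn); q=(P-p)@A*1000; m=(abs(q[...,0])<14)&(abs(q[...,1])>18)&(abs(q[...,1])<60)&(q[...,2]>-110)&(q[...,2]<0)&(im.max(-1)<60)
    k=q[m]; k=k[np.argsort(-k[:,2])]; print(fn,np.round(k[:12:2]).tolist())
E
```

```text
time_s: 5.08
eef_pos: [0.4909, 0.261, 0.0161]
orientation: [-2.961, -0.351, -0.773]
wrist_force: [-8.1, 0.4, 7.9]
finger_gap: 0.0394
d4 [[-11.0, -22.0, -2.0], [-1.0, -25.0, -41.0], [6.0, -26.0, -48.0], [4.0, -30.0, -50.0], [-3.0, -32.0, -51.0], [-3.0, -29.0, -52.0]]
w4 [[10.0, 23.0, -41.0], [10.0, 22.0, -42.0], [10.0, 23.0, -43.0], [11.0, 23.0, -43.0], [10.0, 22.0, -43.0], [11.0, 22.0, -43.0]]
```

View pics/d4c.png

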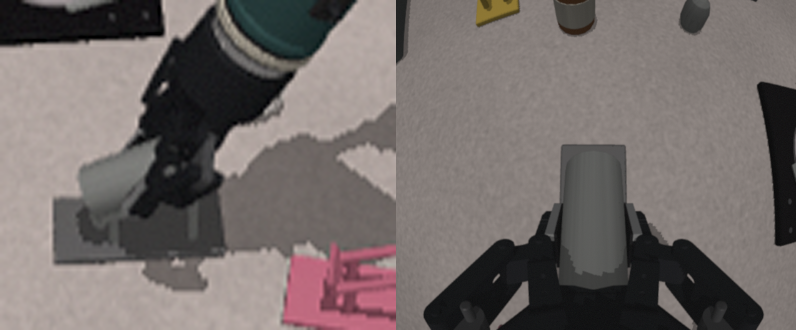

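Gripped: gap 39.4 mm, with the pads on the mid-to-bottom part of the cup. Lifting.

```bash
python3 - <<'E'
from plan import *
o=get_obs();A=R.from_rotvec(o['orientation']).as_matrix();print(np.round(A.T@[0,0,150]),np.round(A.T@[0,0,20],1))
E
```

```text
[  73.   -0. -131.] [  9.8  -0.  -17.4]
```

```bash
python3 -m inch '[[[6,0,-10],[0,0,0],0.3],[[12,0,-21],[0,0,0],0.3],[[24,0,-43],[0,0,0],0.3],[[48,0,-87],[0,0,0],0.3],[[73,0,-131],[0,0,0],0.3],[[73,0,-131],[0,0,0],0.3],[[73,0,-131],[0,0,0],0.3],[[73,0,-131],[0,0,0],0.3]]'; python3 - <<'E'
from fit import *
from plan import *
snap('side','d5'); snap('wrist','w5');snap('scene','s5')
im=cv2.imread('pics/d5.png')[200:350,250:430]; w=cv2.imread('pics/w5.png')
cv2.imwrite('pics/d5c.png',np.hstack([cv2.resize(im,(396,330),interpolation=2),cv2.resize(w,(400,330))]))
o=get_obs();A=R.from_rotvec(o['orientation']).as_matrix();p=o['eef_pos']; print(o['wrist_force'],o['finger_gap'],p)
# expected cup centre/axis in tool frame
Rm=toolR(np.radians(-61),psi); ct=Rm.T@(.005*a)-[0,0,OFF]; at=Rm.T@a; print('exp tool', ct,at)
c0=p+A@ct; ax=A@at
print('exp world',c0,ax)
for fns in (['d5'],['w5'],['s5'],['d5','w5','s5']):
    Q=[];
    for f in fns:
        P,im=cloud(f); m=(np.linalg.norm(P-c0,axis=-1)<.06)&(im.max(-1)>62)&((P-c0)@ax>-.01)&(np.nan_to_num(P[...,2])>.1); Q.append(P[m])
    Q=np.vstack(Q); x,e=fitcup(Q,c0,psi); axx=np.array([np.cos(x[4])*np.cos(x[3]),np.cos(x[4])*np.sin(x[3]),-np.sin(x[4])])
    print(fns,len(Q),np.round(x,4),round(e,5),'tool',np.round(A.T@(x[:3]-p),4),np.round(A.T@axx,3))
E
```

```text
time_s: 6.18
eef_pos: [0.4889, 0.2596, 0.1632]
orientation: [-2.964, -0.352, -0.768]
wrist_force: [-0.3, -0.2, -1.4]
finger_gap: 0.0395
[ 0.82900948 -0.33903881 -1.0663044 ] 0.03967122614289721 [0.48952519 0.25999667 0.16383528]
exp tool [ 2.93892626e-03  1.32468495e-19 -5.79549150e-02] [ 5.87785252e-01 -6.27208215e-18  8.09016994e-01]
exp world [0.46463014 0.25394715 0.21590302] [ 0.88173871  0.21282315 -0.42100256]
['d5'] 362 [0.4629 0.2546 0.2159 0.154  0.4427] 0.00122 tool [ 0.0016 -0.0011 -0.0587] [0.578 0.075 0.812]
['w5'] 12292 [0.4649 0.2522 0.2136 0.2337 0.4582] 0.00035 tool [ 0.0017  0.0018 -0.056 ] [0.569 0.003 0.823]
['s5'] 530 [0.4639 0.2534 0.2157 0.2503 0.4611] 0.00133 tool [ 0.0021  0.0003 -0.0582] [ 0.566 -0.012  0.824]
['d5', 'w5', 's5'] 13184 [0.4643 0.2521 0.2139 0.2352 0.458 ] 0.00039 tool [ 0.0014  0.0017 -0.0566] [0.569 0.002 0.823]
```

View pics/d5c.png

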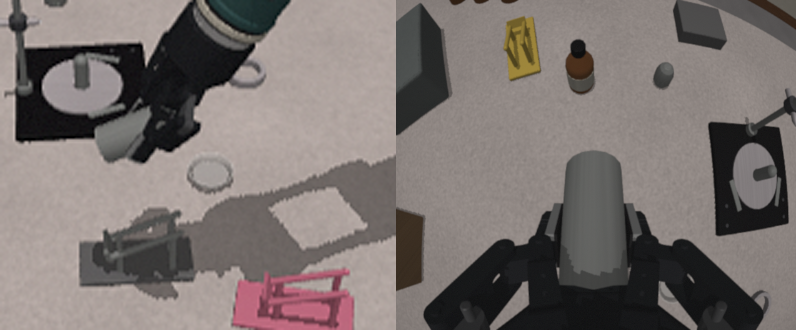

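The cup is out of the cradle and firmly held; at crop (120,130) its mouth points away and down. Computing the turn-over path.

```bash
cat > place.py <<'E'
from plan import *
ct=np.array([.0017,.0008,-.0570]); at=np.array([.570,0.001,.822]); at/=np.linalg.norm(at)
def endR(pe):
    th=-np.pi/2-np.arctan2(at[0],at[2]); Re=toolR(th,pe)
    v=Re@at; fix=R.align_vectors([[0,0,-1.]],[v])[0].as_matrix(); return fix@Re
def endpose(pe,cup): Re=endR(pe); return cup-Re@ct,Re
E
python3 - <<'E'
from place import *
o=get_obs();A=R.from_rotvec(o['orientation']).as_matrix();p0=o['eef_pos'];q=o['joint_pos']
for pe in (110,120):
    p1,Re=endpose(np.radians(pe),peg+[0,0,.04+.12]); rv=R.from_matrix(A.T@Re).as_rotvec(); print(pe,rel(p1,Re),np.linalg.norm(rv))
    q=o['joint_pos'];n=14
    for i in range(1,n+1):
        s=i/n; Rr=A@R.from_rotvec(rv*s).as_matrix(); cc=p0+A@ct; cup=cc+(peg+[0,0,.16]-cc)*s+[0,0,.06*np.sin(np.pi*s)]
        p=cup-Rr@ct; q2,c=ikl(p,Rr,q); print(np.round(A.T@(p-p0)*1000).astype(int).tolist(),np.round(rv*s,2).tolist(),np.round(q2,2),round(abs(q2-q).max(),2),round(c,3)); q=q2
E
```

```text
110 (array([ 11.6, 330.4,  45.8]), array([-0.086, -0.83 , -1.752])) 1.9406300742403615
[5, 22, -7] [-0.01, -0.06, -0.13] [ 0.48 -0.26  2.24 -0.17  0.73  1.8 ] 0.24 0.0
[10, 44, -15] [-0.01, -0.12, -0.25] [ 0.43 -0.24  2.19 -0.14  0.81  1.6 ] 0.2 0.0
[15, 67, -21] [-0.02, -0.18, -0.38] [ 0.39 -0.21  2.14 -0.13  0.89  1.43] 0.17 0.0
[19, 90, -25] [-0.02, -0.24, -0.5] [ 0.36 -0.18  2.1  -0.14  0.96  1.28] 0.15 0.0
[22, 113, -28] [-0.03, -0.3, -0.63] [ 0.33 -0.15  2.06 -0.16  1.02  1.14] 0.14 0.0
[24, 137, -29] [-0.04, -0.36, -0.75] [ 0.31 -0.12  2.02 -0.2   1.06  1.01] 0.13 0.0
[25, 161, -27] [-0.04, -0.41, -0.88] [ 0.3  -0.09  2.   -0.24  1.1   0.89] 0.12 0.0
[25, 185, -23] [-0.05, -0.47, -1.0] [ 0.29 -0.05  1.98 -0.29  1.12  0.78] 0.11 0.0
[24, 209, -16] [-0.06, -0.53, -1.13] [ 0.28 -0.02  1.97 -0.35  1.13  0.68] 0.1 0.0
[23, 234, -7] [-0.06, -0.59, -1.25] [ 0.27  0.01  1.97 -0.41  1.13  0.58] 0.1 0.0
[20, 258, 4] [-0.07, -0.65, -1.38] [ 0.26  0.04  1.97 -0.48  1.12  0.49] 0.09 0.0
[17, 282, 17] [-0.07, -0.71, -1.5] [ 0.25  0.08  1.98 -0.55  1.1   0.41] 0.08 0.0
[14, 306, 31] [-0.08, 
[... 691 characters left out ...]
.14  2.05 -0.21  1.03  0.95] 0.14 0.0
[27, 161, -26] [-0.05, -0.38, -0.96] [ 0.3  -0.11  2.03 -0.25  1.06  0.82] 0.13 0.0
[28, 185, -22] [-0.05, -0.44, -1.1] [ 0.29 -0.08  2.01 -0.31  1.07  0.7 ] 0.12 0.0
[27, 210, -15] [-0.06, -0.49, -1.24] [ 0.28 -0.06  2.01 -0.36  1.07  0.59] 0.11 0.0
[26, 234, -5] [-0.07, -0.55, -1.38] [ 0.27 -0.03  2.01 -0.43  1.06  0.48] 0.11 0.0
[24, 258, 6] [-0.07, -0.6, -1.52] [ 0.26  0.    2.02 -0.49  1.04  0.38] 0.1 0.0
[22, 282, 19] [-0.08, -0.66, -1.65] [ 0.25  0.03  2.03 -0.57  1.01  0.29] 0.09 0.0
[19, 306, 34] [-0.09, -0.71, -1.79] [ 0.24  0.06  2.05 -0.65  0.98  0.21] 0.08 0.0
[17, 329, 49] [-0.09, -0.76, -1.93] [ 0.23  0.09  2.08 -0.75  0.93  0.15] 0.09 0.0
```

Smooth the whole way; using the 120° lean.

```bash
python3 -m inch '[[[5,22,-7],[-0.01,-0.05,-0.14],0.3],[[11,44,-15],[-0.01,-0.11,-0.28],0.3],[[16,67,-21],[-0.02,-0.16,-0.41],0.3],[[20,90,-25],[-0.03,-0.22,-0.55],0.3],[[23,114,-28],[-0.03,-0.27,-0.69],0.3],[[26,137,-28],[-0.04,-0.33,-0.83],0.3],[[27,161,-26],[-0.05,-0.38,-0.96],0.3],[[28,185,-22],[-0.05,-0.44,-1.1],0.3],[[27,210,-15],[-0.06,-0.49,-1.24],0.3],[[26,234,-5],[-0.07,-0.55,-1.38],0.3],[[24,258,6],[-0.07,-0.6,-1.52],0.3],[[22,282,19],[-0.08,-0.66,-1.65],0.3],[[19,306,34],[-0.09,-0.71,-1.79],0.3],[[17,329,49],[-0.095,-0.765,-1.928],0.3],[[17,329,49],[-0.095,-0.765,-1.928],0.3],[[17,329,49],[-0.095,-0.765,-1.928],0.3],[[17,329,49],[-0.095,-0.765,-1.928],0.3]]'; cat > cupfit.py <<'E'
from fit import *
from place import *
def run(fns,c0):
    o=get_obs();A=R.from_rotvec(o['orientation']).as_matrix();p=o['eef_pos']
    print(o['wrist_force'],o['finger_gap'],p,'exp cup',p+A@ct,A@at)
    for ff in [[f] for f in fns]+[fns]:
        Q=[]
        for f in ff:
            P,im=cloud(f); d=P-c0; rho=np.linalg.norm(d[...,:2],axis=-1)
            m=(rho<.03)&(abs(d[...,2])<.05)&(im.max(-1)>(62 if f[0]!='w' else 70)); Q.append(P[m])
        Q=np.vstack(Q)
        def f(x):
            ax=np.array([x[3],x[4],-1]);ax/=np.linalg.norm(ax); return capcyl(Q,x[:3],ax,.02,.04)/.002
        s=least_squares(f,[*c0,0,0],loss='soft_l1'); print(ff,len(Q),np.round(s.x,4),np.median(abs(f(s.x)))*2,'mm')
E
python3 - <<'E'
from cupfit import *
for n,f in(('side','d6'),('wrist','w6'),('scene','s6')): snap(n,f)
print(rel(*endpose(np.radians(120),peg+[0,0,.16])))
run(['d6','w6','s6'],peg+[0,0,.16])
a_=cv2.imread('pics/d6.png')[170:290,200:350]; w=cv2.imread('pics/s6.png')[200:350,220:400]
cv2.imwrite('pics/c6.png',np.hstack([cv2.resize(a_,(400,320),interpolation=2),cv2.resize(w,(400,320),interpolation=2)]))
E
```

```text
time_s: 8.45
eef_pos: [0.6051, -0.0501, 0.1302]
orientation: [1.295, 2.239, -0.403]
wrist_force: [-0.1, 0.5, -1.5]
finger_gap: 0.0392
(array([ 0.3, -1.4,  1. ]), array([ 0.001,  0.   , -0.002]))
[ 0.57373343  0.24954526 -1.28221485] 0.039841506767241526 [ 0.60482977 -0.05027631  0.13008017] exp cup [ 0.58854731 -0.02053363  0.1759363 ] [ 2.02668593e-03  6.13413256e-04 -9.99997758e-01]
['d6'] 212 [ 0.5881 -0.0211  0.1779 -0.0193 -0.0183] 1.0806076619179414 mm
['w6'] 20249 [ 5.879e-01 -2.190e-02  1.749e-01 -1.000e-04  5.300e-03] 0.3591547910592914 mm
['s6'] 779 [ 0.587  -0.0196  0.176  -0.0058  0.0079] 0.7504106379482983 mm
['d6', 'w6', 's6'] 21240 [ 5.878e-01 -2.190e-02  1.757e-01 -2.000e-04  5.500e-03] 0.378674047235952 mm
```

View pics/c6.png

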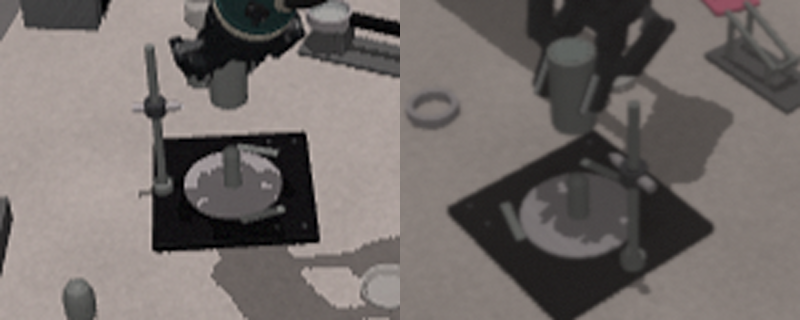

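View pics/w6.png

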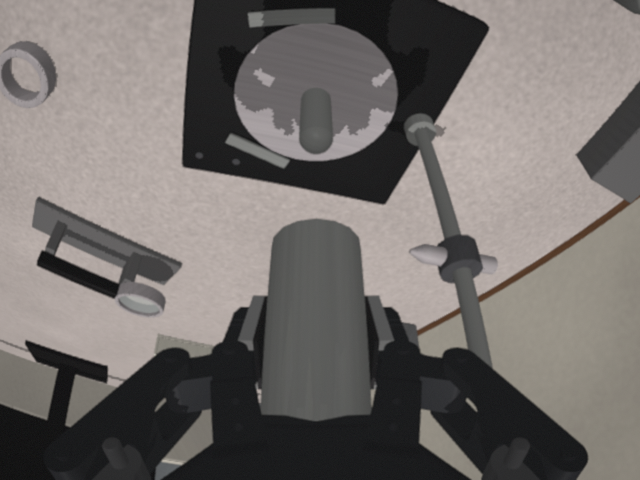

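The views show the cup inverted and vertical about 55 mm above the peg. In the wrist view the peg is at (317,120), the pointer tip at (413,252) and the loupe at (140,295). Next I refine the peg and pointer positions.

```bash
python3 - <<'E'
from fit import *
for fn in('w6','wrist0','w1','d6','s6'):
    P,im=cloud(fn)
    Q,s=pts([fn],[.55,-.06,.03],[.63,.02,.072])
    f=lambda x:np.where(True,capcyl(Q,np.array([x[0],x[1],.03]),np.array([0,0,1.]),.01,.037),0)/.002
    if len(Q)>15:
        ss=least_squares(f,[.5876,-.0215],loss='soft_l1');print(fn,'peg',len(Q),ss.x,np.median(abs(f(ss.x)))*2,Q[:,2].max())
    m=(abs(P[...,2]-.015)<.004)&(np.hypot(P[...,0]-.5876,P[...,1]+.0215)<.085)
    q=P[m&(im.max(-1)<45)][:,:2].astype(np.float32)
    print('   stage',cv2.minAreaRect(q) if len(q) else 0)
    # pointer/collar region
    d=P-np.array([.5876,-.0215,0]); e=np.array([np.cos(.247),np.sin(.247),0]); t=d@e; l=d@np.array([-e[1],e[0],0])
    m=(t>.044)&(t<.064)&(abs(l)<.012)&(P[...,2]>.11)&(P[...,2]<.2)
    if m.sum(): print('   pointer',m.sum(),'t',np.round(np.percentile(t[m],[0,3]),4),'l',np.round(np.median(l[m]),4),'z',np.round(np.percentile(P[m][:,2],[2,50,98]),4))
    m=(t>.060)&(t<.096)&(abs(l)<.02)&(P[...,2]>.1)&(P[...,2]<.2)&((np.hypot(t-.078,l))>.008)
    if m.sum(): print('   collar',m.sum(),'z',np.round(np.percentile(P[m][:,2],[2,50,98]),4))
E
python3 - <<'E'
import cv2
im=cv2.imread('pics/w6.png')[200:320,370:530]; a=cv2.imread('pics/d6.png')[180:250,240:300]
import numpy as np
cv2.imwrite('pics/pt.png',np.hstack([cv2.resize(im,(400,300),interpolation=2),cv2.resize(a,(300,300),interpolation=2)]))
E
```

```text
w6 peg 1594 [ 0.58777408 -0.02144122] 0.5423606820892761 0.06738109664964007
   stage ((0.590816080570221, -0.027004823088645935), (0.16968654096126556, 0.15706035494804382), 29.687082290649414)
   pointer 499 t [0.0476 0.0485] l 0.0032 z [0.1259 0.1307 0.1337]
   collar 1601 z [0.1214 0.1319 0.1371]
wrist0 peg 556 [ 0.58727121 -0.02133507] 0.7349362060051142 0.06815882165457504
   stage ((0.5842844843864441, -0.019927240908145905), (0.1696893274784088, 0.16186295449733734), 62.66883850097656)
   pointer 241 t [0.0483 0.0497] l 0.0016 z [0.1285 0.1322 0.1343]
   collar 846 z [0.1229 0.1345 0.1377]
w1 peg 263 [ 0.58776249 -0.02166513] 0.7252010859921179 0.06828087892375556
   stage ((0.5864503383636475, -0.021696127951145172), (0.16688458621501923, 0.1695433259010315), 10.44932746887207)
   pointer 88 t [0.0481 0.0491] l 0.0019 z [0.1269 0.1317 0.1345]
   collar 312 z [0.1219 0.1335 0.1379]
d6 peg 78 [ 0.58799067 -0.02048499] 1.0612766158565115 0.07149137114621318
   stage ((0.585020899772644, -0.020860761404037476), (0.16464366018772125, 0.16801410913467407), 3.4116854667663574)
   pointer 15 t [0.0492 0.0503] l 0.0039 z [0.1297 0.133  0.1371]
   collar 73 z [0.1236 0.1341 0.1785]
s6 peg 162 [ 0.58676344 -0.0187475 ] 0.7602470454426716 0.06961792223497976
   stage ((0.5889829993247986, -0.02524266391992569), (0.1694854497909546, 0.16115324199199677), 22.344051361083984)
   pointer 24 t [0.0488 0.0506] l 0.0004 z [0.1287 0.1324 0.1361]
   collar 117 z [0.1231 0.1342 0.1397]
```

View pics/pt.png

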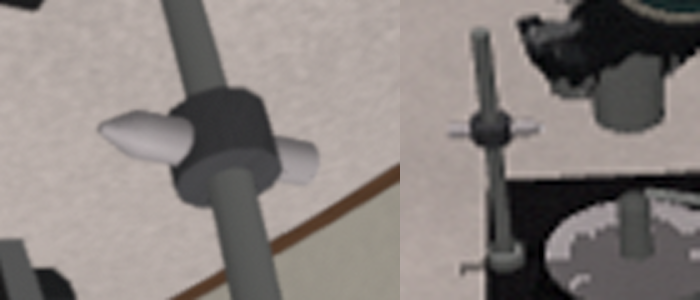

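```bash
python3 - <<'E'
from fit import *
pg=np.array([.5877,-.0214,0])
for fn in('w6','wrist0','w1','w5','w2'):
    P,im=cloud(fn); e=np.array([np.cos(.247),np.sin(.247),0]); n=np.array([-e[1],e[0],0]); d=P-pg; t=d@e; l=d@n; z=P[...,2]
    for nm,m in (('front',(t>.047)&(t<.064)),('back',(t>.0915)&(t<.112))):
        m=m&(abs(l)<.014)&(z>.11)&(z<.16); 
        if m.sum()<30: continue
        T=t[m];L=l[m];Z=z[m]
        k=(T>.057)|(nm=='back')
        f=lambda x:(np.hypot(L[k]-x[0],Z[k]-x[1])-.005)/.001
        s=least_squares(f,[0,.13],loss='soft_l1'); print(fn,nm,k.sum(),np.round(s.x,4),round(np.median(abs(f(s.x))),2),'t',T.min().round(4),T.max().round(4))
    m=(np.hypot(t-.078,l)<.0145)&(np.hypot(t-.078,l)>.0105)&(z>.1)&(z<.16)
    print('   collar side z', np.round(np.percentile(z[m],[1,99]),4) if m.sum() else 0, m.sum())
# triangulate tip by rays
def ray(fn,u,v):
    q=np.load('pics/'+fn+'.npz'); x=(u-q['cx'])/q['f'];y=(v-q['cy'])/q['f']; r=np.hypot(x,y)
    if str(q['n'])=='wrist': k=np.tan(r)/r; x*=k;y*=k
    d=q['T'][:3,:3]@[x,-y,-1]; return q['T'][:3,3],d/np.linalg.norm(d)
o,d=ray('w6',410,252); 
# intersect with vertical plane l=0
e=np.array([np.cos(.247),np.sin(.247),0]); n=np.array([-e[1],e[0],0]); s=((pg-o)@n)/(d@n); X=o+s*d; print('w6 tip on plane',X,(X-pg)@e)
cv2.imwrite('pics/pt2.png',np.hstack([cv2.resize(cv2.imread(f'pics/{f}.png')[v-30:v+30,u-40:u+40],(400,300),interpolation=2) for f,u,v in(('wrist0',300,240),('w5',630,150))]) if 0 else cv2.resize(cv2.imread('pics/wrist0.png')[180:300,240:360],(600,600),interpolation=2))
E
```

```text
w6 front 224 [0.0004 0.1285] 0.33 t 0.0475 0.064
w6 back 242 [0.0004 0.1286] 0.3 t 0.0917 0.1027
   collar side z [0.1208 0.137 ] 1173
wrist0 front 140 [1.000e-04 1.285e-01] 0.33 t 0.0482 0.0639
wrist0 back 235 [0.0002 0.1284] 0.37 t 0.0916 0.1022
   collar side z [0.1215 0.1377] 434
w1 front 47 [0.0002 0.1287] 0.42 t 0.048 0.0639
w1 back 64 [0.0002 0.1289] 0.46 t 0.0919 0.1017
   collar side z [0.121 0.138] 189
w5 front 57 [1.000e-04 1.287e-01] 0.58 t 0.048 0.0639
w5 back 95 [0.0002 0.1287] 0.47 t 0.0915 0.1022
   collar side z [0.1211 0.1374] 344
w2 front 50 [1.000e-04 1.288e-01] 0.43 t 0.0473 0.0639
w2 back 59 [-0.      0.1287] 0.4 t 0.0918 0.1023
   collar side z [0.1209 0.1372] 252
w6 tip on plane [ 0.63463359 -0.00956575  0.12906523] 0.04840259884944287
```

View pics/pt2.png

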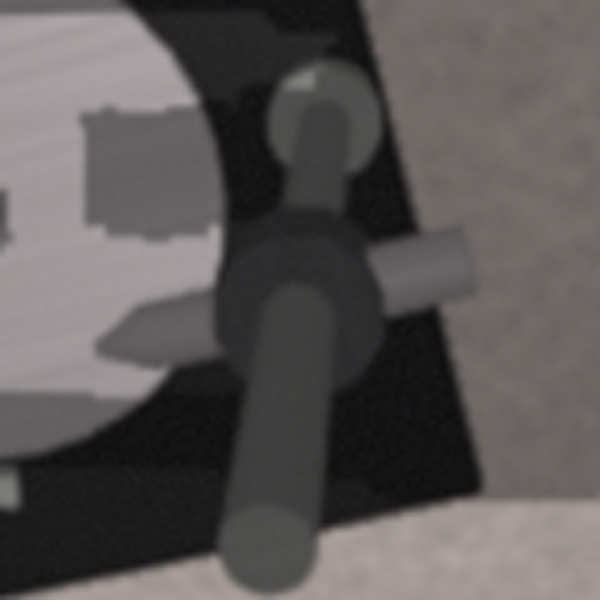

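```bash
python3 - <<'E'
from fit import *
o=get_obs();A=R.from_rotvec(o['orientation']).as_matrix();print(np.round(A.T@[0,0,-100],1),o['wrist_force'])
for fn in('w6','wrist0','w1','w2'):
    P,im=cloud(fn); d=P-np.array([.5877,-.0214,0]);e=np.array([np.cos(.247),np.sin(.247),0]); n=np.array([-e[1],e[0],0]);t=d@e;l=d@n
    m=(np.hypot(t-.078,l)<.007)&(P[...,2]>.16); print(fn,m.sum(),np.round(np.percentile(P[m][:,2],[90,99,100]),4) if m.sum() else 0)
E
```

```text
[57.  -0.1 82.1] [ 0.57373343  0.24954526 -1.28221485]
w6 1008 [0.1831 0.188  0.1896]
wrist0 851 [0.207  0.2079 0.2084]
w1 283 [0.207  0.2081 0.2088]
w2 398 [0.2053 0.2074 0.2078]
```

```bash
python3 -m inch '[[[11,0,16],[0,0,0],0.3],[[23,0,33],[0,0,0],0.3],[[34,0,49],[0,0,0],0.3],[[46,0,66],[0,0,0],0.3],[[57,0,82],[0,0,0],0.3],[[62,0,89],[0,0,0],0.3],[[62,0,89],[0,0,0],0.3],[[62,0,89],[0,0,0],0.3],[[62,0,89],[0,0,0],0.3]]'; python3 - <<'E'
from cupfit import *
for n,f in(('side','d7'),('wrist','w7'),('scene','s7')): snap(n,f)
run(['d7','w7','s7'],peg+[0,0,.051])
o=get_obs();A=R.from_rotvec(o['orientation']).as_matrix();print(np.round(A.T@[0,0,-10],1))
E
```

```text
time_s: 9.72
eef_pos: [0.6056, -0.0499, 0.0226]
orientation: [1.294, 2.238, -0.402]
wrist_force: [0.3, -0.6, -1.4]
finger_gap: 0.0398
[ 0.20477406  0.63839537 -1.7961979 ] 0.03951533208286949 [ 0.60526291 -0.04998286  0.02227713] exp cup [ 0.58893042 -0.02025014  0.06812192] [ 3.18374124e-03  8.66309317e-04 -9.99994557e-01]
['d7'] 259 [ 0.5883 -0.0212  0.0566 -0.0333  0.0664] 1.4785483571199374 mm
['w7'] 20812 [ 0.5883 -0.0217  0.0623  0.0014  0.0044] 0.3655072913869416 mm
['s7'] 738 [ 0.5875 -0.0201  0.0668 -0.005   0.0079] 1.6904543935454455 mm
['d7', 'w7', 's7'] 21809 [ 0.5883 -0.0217  0.0627  0.0014  0.0046] 0.385215028919212 mm
[ 5.7 -0.   8.2]
```

View pics/w7.png

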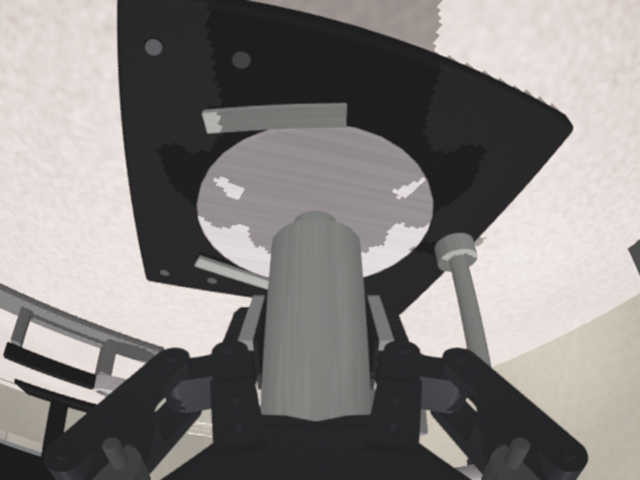

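The cup sits over the peg at (315,215), with the rim about 12 mm above the ring. Lowering gently.

```bash
python3 -m inch '[[[1.5,0,2.2],[0,0,0],0.3],[[3,0,4.3],[0,0,0],0.3],[[4.5,0,6.5],[0,0,0],0.3],[[5.7,0,8.2],[0,0,0],0.3],[[5.7,0,8.2],[0,0,0],0.3],[[5.7,0,8.2],[0,0,0],0.3]]'; python3 -m inch '[[[0.6,0,0.8],[0,0,0],0.3],[[1.1,0,1.6],[0,0,0],0.3],[[1.1,0,1.6],[0,0,0],0.3]]'
```

```text
time_s: 10.62
eef_pos: [0.6054, -0.05, 0.0123]
orientation: [1.294, 2.238, -0.403]
wrist_force: [0.5, 0.5, -1.0]
finger_gap: 0.0396
time_s: 11.0
eef_pos: [0.6056, -0.05, 0.0107]
orientation: [1.294, 2.238, -0.403]
wrist_force: [-1.7, 0.2, 1.1]
finger_gap: 0.0398
```

```bash
python3 -m inch '[[[0.6,0,0.8],[0,0,0],0.3],[[0.6,0,0.8],[0,0,0],0.3],[[0.6,0,0.8],[0,0,0],0.3]]';python3 - <<'E'
from cupfit import *
for n,f in(('side','d8'),('wrist','w8'),('scene','s8')): snap(n,f)
run(['d8','w8','s8'],peg+[0,0,.04])
a_=cv2.imread('pics/d8.png')[170:290,200:350]; w=cv2.imread('pics/s8.png')[200:350,220:400]
cv2.imwrite('pics/c8.png',np.hstack([cv2.resize(a_,(400,320),interpolation=2),cv2.resize(w,(400,320),interpolation=2)]))
E
```

```text
time_s: 11.38
eef_pos: [0.6059, -0.0502, 0.0107]
orientation: [1.294, 2.237, -0.403]
wrist_force: [-3.1, 0.9, 5.9]
finger_gap: 0.0396
[-2.91007104  0.40736197  5.16005402] 0.039873861188359984 [ 0.60589191 -0.05012929  0.01065828] exp cup [ 0.5895073  -0.02033959  0.05644745] [ 4.45795344e-03 -3.03169603e-04 -9.99990017e-01]
['d8'] 240 [ 0.5886 -0.0218  0.0542 -0.0167  0.0638] 1.694008450159075 mm
['w8'] 24411 [ 0.5883 -0.0216  0.054  -0.0154  0.0196] 0.6103794338792566 mm
['s8'] 782 [ 0.5882 -0.0211  0.056   0.0237 -0.038 ] 1.6289498679289989 mm
['d8', 'w8', 's8'] 25433 [ 0.5883 -0.0216  0.0544 -0.0136  0.0192] 0.6247420322192873 mm
```

View pics/c8.png

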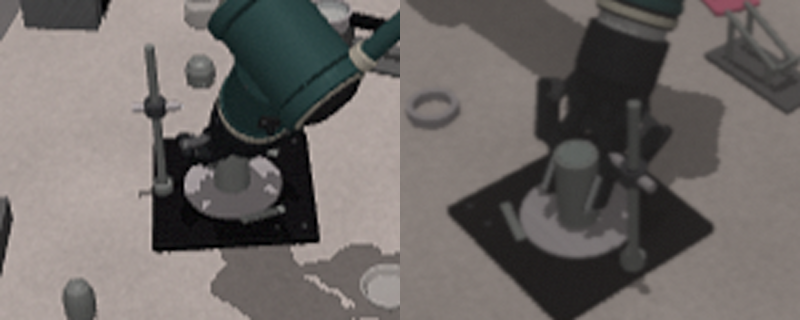

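View pics/w8.png

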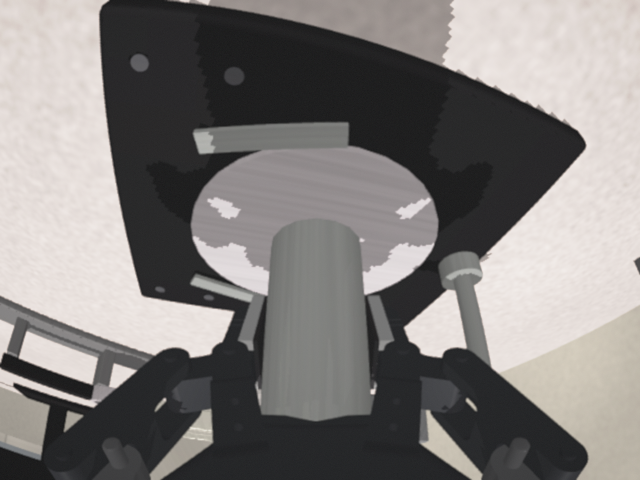

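The rim is on the ring: 5–6 N of contact, cup centre 39–41 mm above the ring, upright. Releasing, then backing out.

```bash
python3 -m inch '[[[0,0,0],[0,0,0],0.5],[[0,0,0],[0,0,0],0.6],[[0,0,0],[0,0,0],0.75],[[0,0,0],[0,0,0],0.75],[[0,0,0],[0,0,0],0.75],[[0,0,-10],[0,0,0],0.75],[[0,0,-30],[0,0,0],0.75],[[0,0,-60],[0,0,0],0.75],[[0,0,-100],[0,0,0],0.75],[[0,0,-150],[0,0,0],0.75],[[0,0,-180],[0,0,0],0.75],[[0,0,-180],[0,0,0],0.75]]';python3 - <<'E'
from cupfit import *
for n,f in(('side','d9'),('wrist','w9'),('scene','s9')): snap(n,f)
run(['d9','w9','s9'],peg+[0,0,.04])
print(get_obs()['joint_pos'])
E
```

```text
time_s: 13.02
eef_pos: [0.5558, 0.0414, 0.1623]
orientation: [1.292, 2.235, -0.394]
wrist_force: [0.2, 0.2, -0.3]
finger_gap: 0.0641
[ 0.74225261 -0.23482213 -0.81025128] 0.06402698595550077 [0.55348503 0.03871871 0.15778202] exp cup [0.53713786 0.06850964 0.20358377] [ 3.51439496e-03 -3.98458909e-04 -9.99993745e-01]
['d9'] 440 [ 0.5882 -0.0211  0.0572 -0.0023  0.0248] 1.285182406104795 mm
['w9'] 5342 [ 0.5884 -0.0214  0.055  -0.0169  0.0167] 0.5761384416636695 mm
['s9'] 834 [ 0.5881 -0.0194  0.056   0.0229 -0.0349] 1.1162786980278874 mm
['d9', 'w9', 's9'] 6616 [ 0.5883 -0.0214  0.0552 -0.0101  0.016 ] 0.6649788139572437 mm
[ 0.42709329  0.02325726  2.08288778 -0.6986919   1.08497452  0.25721017]
```

View pics/w9.png

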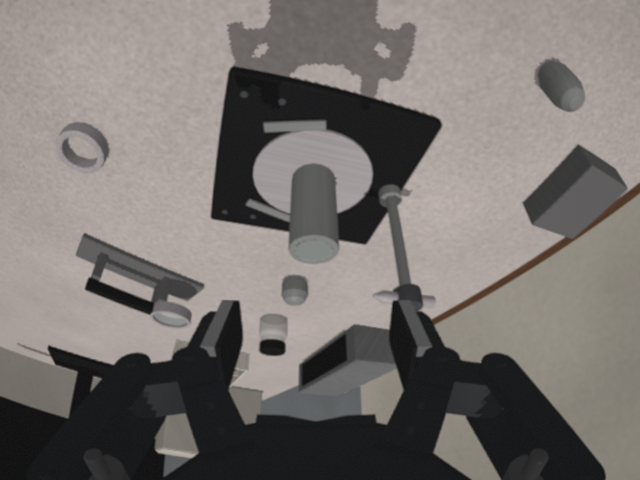

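View pics/s9.png

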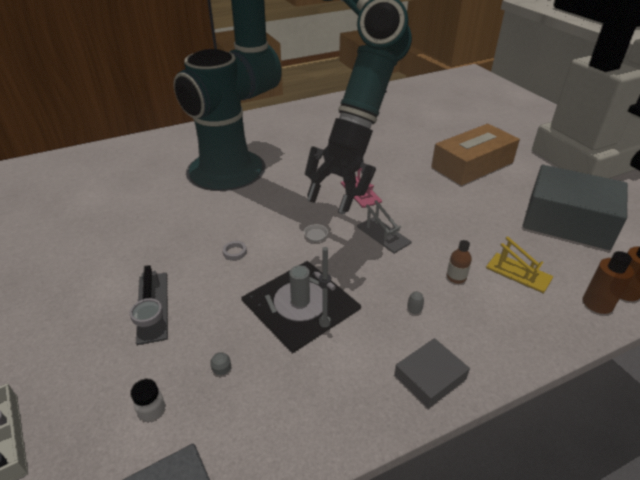

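The cup stands upright on the ring, free. In the wrist view its window is at (315,250) and the loupe at (140,285). Next is a view above the loupe.

```bash
python3 - <<'E'
from plan import *
o=get_obs();A=R.from_rotvec(o['orientation']).as_matrix();p0=o['eef_pos'];q=o['joint_pos']
Re=toolR(-np.pi/2,-.21); p1=np.array([.44,-.29,.27]); rv=R.from_matrix(A.T@Re).as_rotvec(); print(rv,np.linalg.norm(rv))
n=14
for i in range(1,n+1):
    s=i/n; sx=min(1,s*1.3); Rr=A@R.from_rotvec(rv*s).as_matrix()
    p=p0+(p1-p0)*s; p[2]=p0[2]+(.30-p0[2])*min(1,s*3) if s<.8 else .30+(p1[2]-.30)*(s-.8)/.2
    p[0]=p0[0]+(p1[0]-p0[0])*min(1,2*s)
    q2,c=ikl(p,Rr,q); print('[[%d,%d,%d],[%.2f,%.2f,%.2f],1],'%(*np.round(A.T@(p-p0)*1000),*(rv*s)),np.round(q2,2),round(abs(q2-q).max(),2),round(c,3)); q=q2
E
```

```text
[0.69689494 0.30787377 2.21660245] 2.34388037896621
[[-27,-26,-18],[0.05,0.02,0.16],1], [ 0.38 -0.03  2.06 -0.64  1.16  0.32] 0.07 0.0
[[-55,-51,-36],[0.10,0.04,0.32],1], [ 0.33 -0.07  2.03 -0.59  1.23  0.37] 0.07 0.0
[[-82,-77,-54],[0.15,0.07,0.47],1], [ 0.27 -0.12  2.   -0.55  1.3   0.43] 0.07 0.0
[[-110,-103,-72],[0.20,0.09,0.63],1], [ 0.21 -0.15  1.97 -0.5   1.37  0.48] 0.07 0.0
[[-132,-129,-82],[0.25,0.11,0.79],1], [ 0.14 -0.18  1.94 -0.45  1.41  0.54] 0.07 0.0
[[-142,-154,-75],[0.30,0.13,0.95],1], [ 0.06 -0.2   1.95 -0.41  1.43  0.62] 0.08 0.0
[[-152,-180,-68],[0.35,0.15,1.11],1], [-0.03 -0.22  1.95 -0.36  1.43  0.68] 0.09 0.0
[[-169,-192,-56],[0.40,0.18,1.27],1], [-0.12 -0.2   1.92 -0.32  1.43  0.75] 0.09 0.0
[[-185,-204,-45],[0.45,0.20,1.42],1], [-0.21 -0.18  1.9  -0.27  1.43  0.81] 0.09 0.0
[[-202,-215,-33],[0.50,0.22,1.58],1], [-0.3  -0.16  1.87 -0.22  1.43  0.87] 0.09 0.0
[[-219,-227,-22],[0.55,0.24,1.74],1], [-0.39 -0.14  1.85 -0.16  1.44  0.94] 0.09 0.0
[[-230,-239,-3],[0.60,0.26,1.90],1], [-0.47 -0.11  1.83 -0.11  1.42  1.01] 0.08 0.0
[[-241,-251,18],[0.65,0.29,2.06],1], [-0.55 -0.09  1.83 -0.06  1.4   1.08] 0.08 0.0
[[-252,-262,38],[0.70,0.31,2.22],1], [-0.63 -0.06  1.82 -0.    1.38  1.15] 0.08 0.0
```

```bash
python3 -m inch '[[[-27,-26,-18],[0.05,0.02,0.16],0.75],[[-55,-51,-36],[0.10,0.04,0.32],0.75],[[-82,-77,-54],[0.15,0.07,0.47],0.75],[[-110,-103,-72],[0.20,0.09,0.63],0.75],[[-132,-129,-82],[0.25,0.11,0.79],0.75],[[-142,-154,-75],[0.30,0.13,0.95],0.75],[[-152,-180,-68],[0.35,0.15,1.11],0.75],[[-169,-192,-56],[0.40,0.18,1.27],0.75],[[-185,-204,-45],[0.45,0.20,1.42],0.75],[[-202,-215,-33],[0.50,0.22,1.58],0.75],[[-219,-227,-22],[0.55,0.24,1.74],0.75],[[-230,-239,-3],[0.60,0.26,1.90],0.75],[[-241,-251,18],[0.65,0.29,2.06],0.75],[[-252,-262,38],[0.70,0.31,2.22],0.75],[[-252,-262,38],[0.70,0.31,2.22],0.75],[[-252,-262,38],[0.70,0.31,2.22],0.75],[[-252,-262,38],[0.70,0.31,2.22],0.75]]'; python3 - <<'E'
from h import *
snap('wrist','w10'); o=get_obs(); print(o['joint_pos'],o['eef_pos'])
E
```

```text
time_s: 15.3
eef_pos: [0.4406, -0.2895, 0.2702]
orientation: [-3.121, 0.332, 0.0]
wrist_force: [1.2, 0.5, -0.6]
finger_gap: 0.0642
[-0.63004133 -0.05616365  1.81594728  0.00258746  1.38312228  1.15204775] [ 0.44074945 -0.28935719  0.27035042]
```

View pics/w10.png

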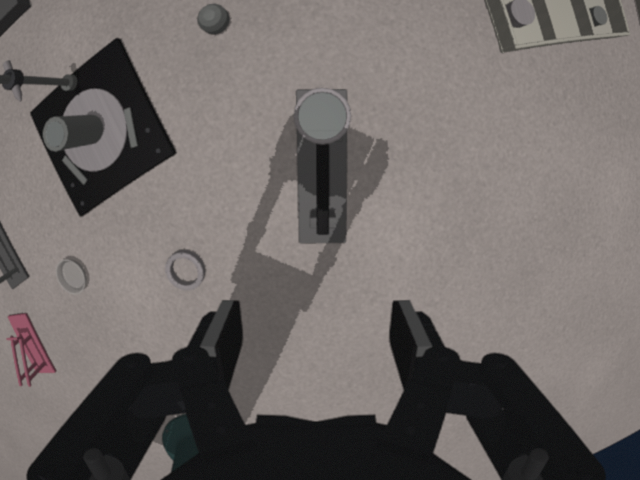

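The loupe lies straight ahead: lens at (323,116), black handle from (322,145) to (322,233).

```bash
cat > lfit.py <<'E'
from fit import *
def lens(P,im,c0,zc,r=.03):
    # ring points: top face annulus outer edge; fit outer circle via capped cyl
    d=P-c0; m=(np.linalg.norm(d[...,:2],axis=-1)<.036)&(abs(P[...,2]-zc)<.016)
    Q=P[m]; return Q
E
python3 - <<'E'
from lfit import *
P,im=cloud('w10')
e0=np.array([np.cos(-.21),np.sin(-.21)])
m=(P[...,2]>.045)&(P[...,2]<.075)&(P[...,0]>.35)&(P[...,0]<.6)&(P[...,1]<-.24)&(P[...,1]>-.36)
v,u=np.nonzero(m); print(m.sum(),u.min(),u.max(),v.min(),v.max())
Q=P[m]; blk=im[m].max(-1)<45
H=Q[blk]; print('handle n',len(H),'z',np.percentile(H[:,2],[5,50,95]))
line=cv2.fitLine(H[:,:2].astype(np.float32),cv2.DIST_HUBER,0,.01,.01).ravel(); print('line',line,'yaw',np.arctan2(line[1],line[0])); print(cv2.minAreaRect(H[:,:2].astype(np.float32)))
L=Q[~blk]; L=L[(L[:,0]>.49)]; 
f=lambda x:capcyl(L,x[:3],np.array([0,0,1.]),.03,.008)/.002
s=least_squares(f,[.53,-.308,.053],loss='soft_l1'); print('lens cyl',s.x,len(L),np.median(abs(f(s.x)))*2)
r=cv2.minEnclosingCircle(L[abs(L[:,2]-np.percentile(L[:,2],95))<.006][:,:2].astype(np.float32)); print(r,np.percentile(L[:,2],[5,50,95]))
yaw=np.arctan2(line[1],line[0]); yaw=yaw if abs(yaw)<1.5 else yaw-np.pi*np.sign(yaw)
print('grip from lens',s.x[:2]-.075*np.array([np.cos(yaw),np.sin(yaw)]))
E
```

```text
3746 294 350 88 234
handle n 1127 z [0.05904081 0.06050525 0.06188928]
line [ 0.97962815 -0.20081994  0.4477324  -0.29922763] yaw -0.20219484
((0.44625893235206604, -0.29868072271347046), (0.013078845106065273, 0.09719397872686386), 78.24693298339844)
lens cyl [ 0.52182694 -0.31428151  0.04908915] 2541 1.3294183528598305
((0.5230682492256165, -0.3150416612625122), 0.030198171734809875) [0.05493678 0.05665167 0.06129407]
grip from lens [ 0.44835483 -0.29922001]
```

```bash
python3 - <<'E'
from plan import *
Re=toolR(-np.pi/2,-.204); 
q=get_obs()['joint_pos']
for z in (.1,.05,-.004): 
    p=np.array([.4492,-.2995,z]); print(rel(p,Re)); q,c=ikl(p,Re,q); print(np.round(q,2),c)
E
```

```text
(array([ 10.4,   8.6, 170.3]), array([-0.003,  0.   , -0.008]))
[-0.63  0.09  1.99 -0.    1.06  1.14] 5.989921265068669e-24
(array([ 10.4,   8.8, 220.3]), array([-0.003,  0.   , -0.008]))
[-0.63  0.15  2.03 -0.    0.97  1.14] 9.347585532013467e-25
(array([ 10.4,   8.9, 274.3]), array([-0.003,  0.   , -0.008]))
[-0.63  0.22  2.06 -0.    0.86  1.14] 2.2377167686855526e-24
```

```bash
python3 -m inch '[[[10,9,50],[-0.003,0,-0.008],0.75],[[10,9,100],[-0.003,0,-0.008],0.75],[[10,9,150],[-0.003,0,-0.008],0.75],[[10,9,190],[-0.003,0,-0.008],0.75],[[10,9,220],[-0.003,0,-0.008],0.75],[[10,9,250],[-0.003,0,-0.008],0.75],[[10,9,274],[-0.003,0,-0.008],0.75],[[10,9,274],[-0.003,0,-0.008],0.75],[[10,9,274],[-0.003,0,-0.008],0.75],[[10,9,274],[-0.003,0,-0.008],0.75]]'; python3 - <<'E'
from plan import *
Re=toolR(-np.pi/2,-.204); print(rel(np.array([.4492,-.2995,-.004]),Re))
for n,f in(('wrist','w11'),('side','d11'),('scene','s11')): snap(n,f)
a=cv2.imread('pics/s11.png')[220:360,70:230];b=cv2.imread('pics/w11.png')
cv2.imwrite('pics/c11.png',np.hstack([cv2.resize(a,(380,330),interpolation=2),cv2.resize(b,(420,330))]))
E
```

```text
time_s: 16.6
eef_pos: [0.4501, -0.3002, -0.002]
orientation: [3.124, -0.319, 0.004]
wrist_force: [-0.3, 0.8, 0.1]
finger_gap: 0.064
(array([-1. , -0.5,  2. ]), array([ 0.001, -0.003,  0.001]))
```

View pics/c11.png

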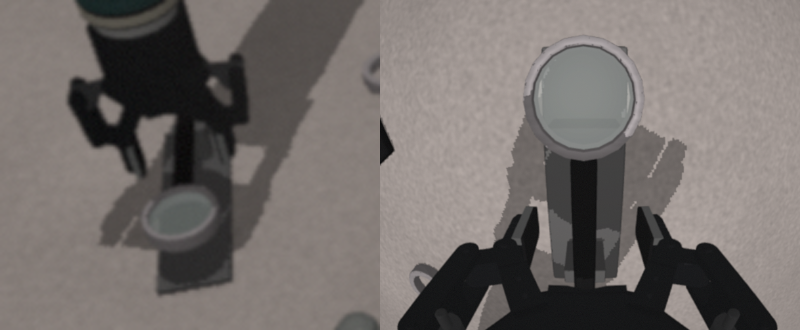

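The handle runs between the open fingers, centred. Closing on it.

```bash
python3 -m inch '[[[-1,0,2],[0,0,0],0.6],[[-1,0,2],[0,0,0],0.3],[[-1,0,2],[0,0,0],0],[[-1,0,2],[0,0,0],0],[[-1,0,2],[0,0,0],0],[[-1,0,2],[0,0,0],0],[[-1,0,2],[0,0,0],0],[[-1,0,2],[0,0,0],0]]' 80; python3 -m inch '[[[0,0,-8],[0,0,0],0],[[0,0,-25],[0,0,0],0],[[0,0,-60],[0,0,0],0],[[0,0,-110],[0,0,0],0],[[0,0,-160],[0,0,0],0],[[0,0,-160],[0,0,0],0],[[0,0,-160],[0,0,0],0],[[0,0,-160],[0,0,0],0]]'; python3 - <<'E'
from plan import *
for n,f in(('wrist','w12'),('side','d12'),('scene','s12')): snap(n,f)
a=cv2.imread('pics/s12.png')[180:360,50:250];c=cv2.imread('pics/d12.png')[120:240,260:400];b=cv2.imread('pics/w12.png')
cv2.imwrite('pics/c12.png',np.hstack([cv2.resize(x,(266,240),interpolation=2) for x in(a,c,b)]))
print(get_obs()['eef_pos'],get_obs()['orientation'])
E
```

```text
time_s: 17.75
eef_pos: [0.4487, -0.3, -0.0044]
orientation: [3.124, -0.319, 0.003]
wrist_force: [-0.3, -0.1, 2.7]
finger_gap: 0.0129
time_s: 18.75
eef_pos: [0.4471, -0.2987, 0.1538]
orientation: [-3.125, 0.319, 0.002]
wrist_force: [-0.6, 0.1, -1.5]
finger_gap: 0.0128
[ 0.44743512 -0.29904547  0.15393667] [-3.12514413e+00  3.19458374e-01  1.32911028e-03]
```

View pics/c12.png

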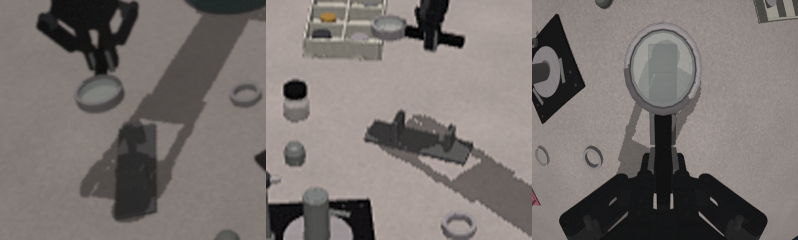

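The loupe is off its rest and held. Measuring its pose in the hand.

```bash
cat > lp.py <<'E'
from lfit import *
from plan import toolR
def loupe(fns,verbose=True,o=None):
    o=o or get_obs();A=R.from_rotvec(o['orientation']).as_matrix();p=o['eef_pos']
    for f in fns:
        P,im=cloud(f); q=(P-p)@A   # tool frame
        m=(abs(q[...,1])<.04)&(q[...,0]>.035)&(q[...,0]<.115)&(abs(q[...,2]+.057)<.03)
        mm=m&(im.max(-1)>75); Q=q[mm]
        def g(x):
            ax=np.array([x[3],x[4],-1]);ax/=np.linalg.norm(ax)
            # ring: hollow allowed; glass somewhere inside -> use only points near outer surface
            return capcyl(Q,x[:3],ax,.03,.008)
        rim=np.hypot(Q[:,0]-.075,Q[:,1])
        s=least_squares(lambda x:np.minimum(abs(g(x)),.004)/.001,[.075,0,-.057,0,0],loss='soft_l1')
        # handle top
        h=q[(abs(q[...,1])<.005)&(q[...,0]>.012)&(q[...,0]<.044)&(im.max(-1)<60)&(abs(q[...,2]+.065)<.012)]
        sl=np.polyfit(h[:,0],h[:,2],1) if len(h)>10 else None
        # edge ring plane: outermost top points
        top=Q[(np.hypot(Q[:,0]-s.x[0],Q[:,1]-s.x[1])>.0245)&(np.hypot(Q[:,0]-s.x[0],Q[:,1]-s.x[1])<.031)]
        pl=np.linalg.lstsq(np.c_[top[:,:2]-s.x[:2],np.ones(len(top))],top[:,2],rcond=None)[0] if len(top)>20 else None
        print(f,len(Q),'lens tool',np.round(s.x,4),'handle slope',None if sl is None else np.round([sl[0],sl[1]],4),len(h),'ringplane',None if pl is None else np.round(pl,4))
E
python3 -c "
from lp import *
loupe(['w12','d12','s12'])"
```

```text
w12 26482 lens tool [ 0.0758  0.0009 -0.0524  0.0026 -0.0023] handle slope [ 0.0019 -0.0648] 2501 ringplane [ 0.0002  0.001  -0.064 ]
d12 214 lens tool [ 0.0754  0.0007 -0.0563  0.021   0.0286] handle slope [-0.1261 -0.059 ] 19 ringplane [-0.0123 -0.1261 -0.0632]
s12 743 lens tool [ 0.0748 -0.0014 -0.0545 -0.0474  0.0246] handle slope [ 0.0041 -0.0661] 61 ringplane [ 0.091   0.0005 -0.0632]
```

```bash
cat > fin.py <<'E'
from plan import *
lt=np.array([.0755,.0005,-.0564]); win=np.array([.5882,-.0213])
def fp(b,z):
    Re=toolR(-np.pi/2,b); return np.r_[win,z]-Re@lt,Re
E
python3 - <<'E'
from fin import *
q=get_obs()['joint_pos']
for z in (.21,.1295):
    p,Re=fp(0.,z); print(p,rel(p,Re)); q,c=ikl(p,Re,q); print(np.round(q,2),c)
E
```

```text
[ 0.5127 -0.0208  0.1536] (array([   7.6, -285.7,    0.4]), array([-0.   ,  0.001, -0.204]))
[-0.09 -0.01  1.99 -0.    1.16  1.48] 4.245100835480472e-26
[ 0.5127 -0.0208  0.0731] (array([   7.7, -285.7,   80.9]), array([-0.   ,  0.001, -0.204]))
[-0.09  0.07  2.07 -0.    1.01  1.48] 1.121517167983006e-25
```

```bash
python3 -m inch '[[[0,-15,0],[0,0,0],0],[[0,-40,0],[0,0,-0.02],0],[[0,-70,0],[0,0,-0.05],0],[[1,-100,0],[0,0,-0.07],0],[[2,-130,0],[0,0,-0.09],0],[[3,-160,0],[0,0,-0.11],0],[[4,-190,0],[0,0,-0.14],0],[[5,-220,0],[0,0,-0.16],0],[[6,-250,0],[0,0,-0.18],0],[[7,-275,0],[0,0,-0.2],0],[[8,-286,0],[0,0,-0.204],0],[[8,-286,0],[0,0,-0.204],0],[[8,-286,0],[0,0,-0.204],0],[[8,-286,0],[0,0,-0.204],0]]'; python3 - <<'E'
from fin import *
from lp import *
for n,f in(('wrist','w13'),('side','d13'),('scene','s13')): snap(n,f)
loupe(['w13','d13','s13'])
for z in (.21,.1295):
    p,Re=fp(0.,z); print(rel(p,Re))
E
```

```text
time_s: 20.65
eef_pos: [0.5129, -0.0213, 0.1539]
orientation: [-3.141, 0.001, 0.002]
wrist_force: [0.3, -0.6, -0.8]
finger_gap: 0.0126
w13 26869 lens tool [ 0.0751  0.0014 -0.0526  0.0005 -0.0062] handle slope [-0.0019 -0.0647] 2488 ringplane [ 0.0164 -0.0004 -0.0641]
d13 310 lens tool [ 0.0756  0.001  -0.0562  0.0184  0.0384] handle slope [-0.127  -0.0601] 22 ringplane [-0.0114 -0.0993 -0.0641]
s13 702 lens tool [ 0.0752 -0.0012 -0.0547 -0.0439 -0.0139] handle slope [ 0.0033 -0.0664] 57 ringplane [ 0.0932  0.0461 -0.063 ]
(array([-0.3, -0.4,  0.4]), array([-0.   ,  0.001, -0.001]))
(array([-0.3, -0.3, 80.9]), array([-0.   ,  0.001, -0.001]))
```

View pics/w13.png

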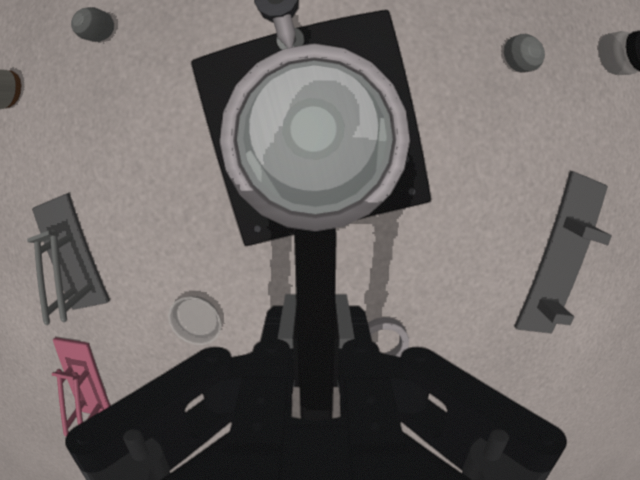

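View pics/d13.png

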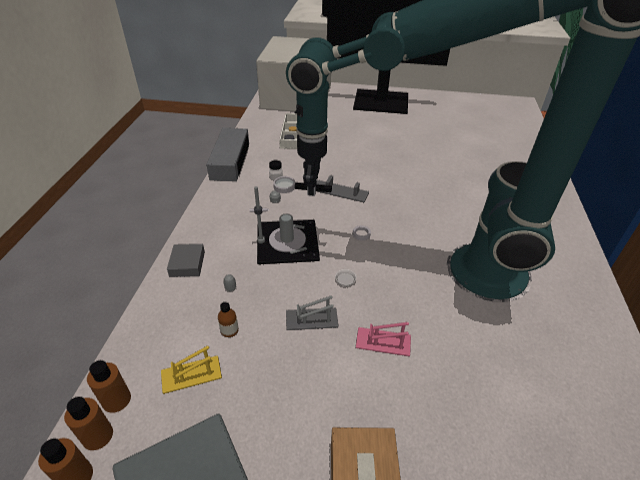

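The lens hovers above the cup; the window shows through it at (314,130), inside the lens centred at (315,135). Lowering 81 mm straight down.

```bash
python3 -m inch '[[[0,0,10],[0,0,0],0],[[0,0,25],[0,0,0],0],[[0,0,40],[0,0,0],0],[[0,0,55],[0,0,0],0],[[0,0,68],[0,0,0],0],[[0,0,77],[0,0,0],0],[[0,0,81],[0,0,0],0],[[0,0,81],[0,0,0],0],[[0,0,81],[0,0,0],0],[[0,0,81],[0,0,0],0]]'; python3 - <<'E'
from fin import *
from lp import *
for n,f in(('wrist','w14'),('side','d14'),('scene','s14')): snap(n,f)
loupe(['w14','d14','s14']); print(rel(*fp(0.,.1295)))
o=get_obs();A=R.from_rotvec(o['orientation']).as_matrix(); print('lens',o['eef_pos']+A@lt,get_obs()['joint_pos'])
# pointer & lens & window measured in world in each view
e=np.array([np.cos(.247),np.sin(.247),0]); n=np.array([-e[1],e[0],0])
for f in('w14','d14','s14'):
    P,im=cloud(f); d=P-np.array([.5877,-.0214,0]);t=d@e;l=d@n;z=P[...,2]
    m=(((t>.057)&(t<.064))|((t>.0915)&(t<.104)))&(abs(l)<.014)&(z>.11)&(z<.16)
    if m.sum()>10:
        g=lambda x:(np.hypot(l[m]-x[0],z[m]-x[1])-.005)/.001
        s=least_squares(g,[0,.13],loss='soft_l1'); print(f,'pointer z',s.x,m.sum())
    m=(abs(np.hypot(d[...,0],d[...,1])-.028)<.003)&(z>.11)&(z<.16); print(f,'ring z pct',np.round(np.percentile(z[m],[5,50,95]),4),m.sum())
a=cv2.imread('pics/s14.png')[200:350,220:400];c=cv2.imread('pics/d14.png')[170:290,210:360]
cv2.imwrite('pics/c14.png',np.hstack([cv2.resize(x,(400,320),interpolation=2) for x in(a,c)]))
E
```

```text
time_s: 22.05
eef_pos: [0.5135, -0.0212, 0.0736]
orientation: [-3.141, 0.001, -0.001]
wrist_force: [-1.2, -0.5, -1.6]
finger_gap: 0.0126
w14 27314 lens tool [ 0.0759  0.0013 -0.053  -0.007  -0.0051] handle slope [ 0.0018 -0.0652] 2488 ringplane [ 0.0032 -0.0038 -0.0644]
d14 300 lens tool [ 0.0756  0.0013 -0.0564  0.0329  0.0209] handle slope [-0.0727 -0.0628] 27 ringplane [ 0.0027 -0.1127 -0.0641]
s14 633 lens tool [ 0.0752 -0.0013 -0.0547 -0.0529 -0.0109] handle slope [-0.0086 -0.066 ] 55 ringplane [ 0.0719  0.0516 -0.0633]
(array([-0.5, -0.4,  0.2]), array([-0.   ,  0.   , -0.001]))
lens [ 0.58872941 -0.02173212  0.12968496] [-8.98130514e-02  6.97758883e-02  2.06605478e+00  1.61587275e-04
  1.00601149e+00  1.48167597e+00]
w14 ring z pct [0.1338 0.1381 0.1393] 8174
d14 pointer z [6.03372306e-06 1.29888214e-01] 21
d14 ring z pct [0.1259 0.1377 0.1426] 150
s14 pointer z [0.00286047 0.13034562] 55
s14 ring z pct [0.1255 0.1374 0.1408] 294
```

View pics/c14.png

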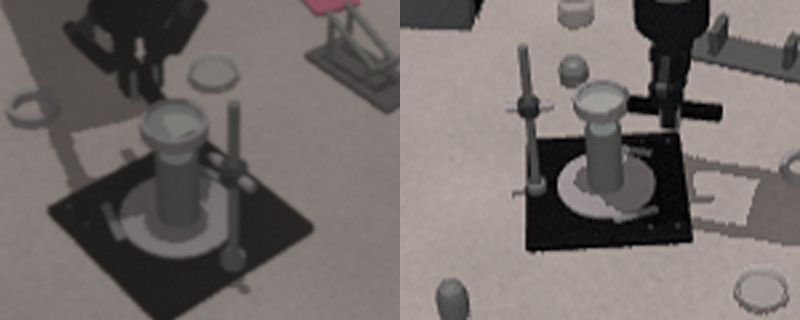

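View pics/w14.png

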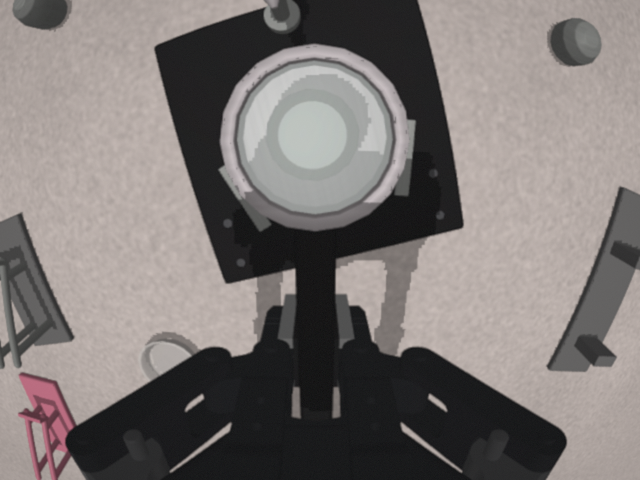

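```bash
python3 -m inch '[[[0,0,0],[0,0,0],0],[[0,0,0],[0,0,0],0],[[0,0,0],[0,0,0],0],[[0,0,0],[0,0,0],0]]'; python3 - <<'E'
from fin import *
o=get_obs();A=R.from_rotvec(o['orientation']).as_matrix();print('lens',o['eef_pos']+A@lt,abs(o['qd']).max(),o['finger_gap'])
print(hand_in())
E
```

```text
time_s: 22.7
eef_pos: [0.5132, -0.0211, 0.0733]
orientation: [-3.141, 0.001, 0.0]
wrist_force: [-0.1, 0.1, -0.7]
finger_gap: 0.0125
lens [ 0.58870465 -0.0217058   0.12964027] 0.002157617729739458 0.012499124648242132
the job is handed in; nothing more can be done
None
```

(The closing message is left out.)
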